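# Turn the drinks board ring side up and stow the tumblers for sea

## Task

Make the chart table ready for sea: turn the wooden drinks board over so that the side with the ring is up, seat it fully down on the two pins of its bracket again, and stow all the steel tumblers upright in one nested stack standing in that ring. A tumbler may still be standing on the board; set it aside on the table first. Leave the mug, whistle, shackle, torch and parallel rule where they are.

Things in the scene. Friction and masses are not known exactly. Their poses are not given: they have to be found in the camera images.
- seat (a point): Bracket of the drinks board, fixed to the table: two aluminium feet 48 mm high, 56 mm wide (x), 45 mm long (y), centred 62 mm either side of this point along y, open between and at the sides. This point: midway between the feet, level with their tops, on which the board rests; z up. On each foot a steel pin at (14, +-62) mm (x, y), 13 mm in diameter, 12 mm high, tapered.
- board_mid (a point): Centre of the loose wooden drinks board: 190 mm long (y), 68 wide (x), 14 thick (z), about 0.22 kg. Through holes 17 mm in diameter at (14, +-62) mm (x, y). Smooth face on +z; ring on the -z face. Starts seated on the pins, ring below, axes along seat's, centre 7 mm above it. As pins and holes are off-centre, it fits again only if turned over about its x axis (end over end).
- board_ring (a point): Middle of the free rim of the board's ring, 21 mm from the board's centre along its -z; axes as the board's. The ring is 63 mm outside and 55 mm inside diameter and stands 14 mm out of the middle of that face.
- tumbler1_mid (a point): Centre, half-way up, of a steel stacking tumbler, 0.18 kg (z: its axis towards the mouth). 72 mm high: the lower 36 mm a solid cone, 45 mm diameter at the foot, 57 at its top; the upper 36 mm a straight collar, 66 mm outside, 60 inside. Nested in another it stands 37 mm higher; in the ring its foot stands on the board's face. Starts upright on the table. May be absent (None).
- tumbler2_mid (a point): As tumbler1, likewise upright on the table; may be absent (None).
- tumbler3_mid (a point): As tumbler1, likewise upright on the table; may be absent (None).
- tumbler4_mid (a point): As tumbler1, likewise upright on the table; may be absent (None).
- tumbler5_mid (a point): As tumbler1, but starts upright on top of the drinks board; may be absent (None).
- rack_slot (a point): Empty end slot of a fixed wooden book rack: middle of the slot's floor, 6 mm above the table. The slot is 24 mm wide along y, 110 mm long along x (open at both ends); its walls, 6 mm thick, rise 50 mm above this point. Books up to 123 mm above the table stand 21 to 115 mm from here on the +y side. The board can stand on its end in the slot by itself, to be taken from the other side.
- mug_mid (a point): Bystander: white ceramic mug, 76 mm across, 85 mm high, with a handle; its centre, half-way up.
- radio_mid (a point): Bystander: red handheld radio lying flat, 58 x 120 x 36 mm, with an 80 mm aerial along +y; centre of the case.
- whistle_mid (a point): Bystander: orange plastic whistle, 60 mm long along x, 22 mm high; its centre.
- shackle_mid (a point): Bystander: steel bow shackle lying flat, 80 mm long along x, 60 mm wide; its centre.
- torch_mid (a point): Bystander: black torch lying along x, 130 mm long, 38 mm across its head; its centre.
- rule_mid (a point): Bystander: clear parallel rule lying along x, 260 x 74 x 6 mm; its centre.
Not all that is in view belongs to the job. Leave any orange look-alike of the part that bears tumbler4_mid alone. Of the things shaped like the part that bears seat, the aluminium one is meant.

How it is judged:
On the way:
1. the board is seated on both pins with the ring side up (angle between board_mid's own z axis and vertical above 3.07 rad and x of board_mid in the frame of seat between -0.005 and 0.005 m and y of board_mid in the frame of seat between -0.005 and 0.005 m and z of board_mid in the frame of seat between 0.003 and 0.0105 m), for 0.2 s.
At the end, for the whole second after the job is handed in: The board lies flat on its bracket, ring up, holes over the pins (5 mm, 4 degrees, 4 mm in height); every tumbler present is upright (6 degrees), within 8 mm of the ring's axis, standing in the ring or fully nested in the one below (heights within 6 mm) (all of step 1 and horizontal distance between each of tumbler1_mid, tumbler2_mid, tumbler3_mid, tumbler4_mid, tumbler5_mid and board_ring below 0.008 m and angle between each of tumbler1_mid, tumbler2_mid, tumbler3_mid, tumbler4_mid, tumbler5_mid's own z axis and vertical below 0.1 rad and (z of tumbler1_mid in the frame of seat between 0.044 and 0.056 m or z of tumbler1_mid in the frame of seat between 0.081 and 0.093 m or z of tumbler1_mid in the frame of seat between 0.118 and 0.13 m or z of tumbler1_mid in the frame of seat between 0.155 and 0.167 m or z of tumbler1_mid in the frame of seat between 0.192 and 0.204 m) and (z of tumbler2_mid in the frame of seat between 0.044 and 0.056 m or z of tumbler2_mid in the frame of seat between 0.081 and 0.093 m or z of tumbler2_mid in the frame of seat between 0.118 and 0.13 m or z of tumbler2_mid in the frame of seat between 0.155 and 0.167 m or z of tumbler2_mid in the frame of seat between 0.192 and 0.204 m) and (z of tumbler3_mid in the frame of seat between 0.044 and 0.056 m or z of tumbler3_mid in the frame of seat between 0.081 and 0.093 m or z of tumbler3_mid in the frame of seat between 0.118 and 0.13 m or z of tumbler3_mid in the frame of seat between 0.155 and 0.167 m or z of tumbler3_mid in the frame of seat between 0.192 and 0.204 m) and (z of tumbler4_mid in the frame of seat between 0.044 and 0.056 m or z of tumbler4_mid in the frame of seat between 0.081 and 0.093 m or z of tumbler4_mid in the frame of seat between 0.118 and 0.13 m or z of tumbler4_mid in the frame of seat between 0.155 and 0.167 m or z of tumbler4_mid in the frame of seat between 0.192 and 0.204 m) and (z of tumbler5_mid in the frame of seat between 0.044 and 0.056 m or z of tumbler5_mid in the frame of seat between 0.081 and 0.093 m or z of tumbler5_mid in the frame of seat between 0.118 and 0.13 m or z of tumbler5_mid in the frame of seat between 0.155 and 0.167 m or z of tumbler5_mid in the frame of seat between 0.192 and 0.204 m)); the robot touches nothing.
It fails at once if the mug, whistle, shackle, torch or parallel rule is pushed more than 5 cm from its place (distance of any of mug_mid, whistle_mid, shackle_mid, torch_mid, rule_mid from where it was at the start of the episode above 0.05 m).
Of tumbler1, tumbler2, tumbler3, tumbler4, tumbler5 only 3 to 5 are there at a start; the rules pass over those that are not, and their reading is None.
At some moment in a run one of radio may be knocked a few centimetres aside while the robot is not near it.
Once in a run the grip may slacken for a moment while it holds something.
It also fails if it takes over 210 s, if anything falls off the work surface, if the arm or the gripper's body presses on something with over 40 N, if the wrist force passes 120 N, or if a joint passes its speed limit or range.

## Robot

A 7-joint arm with a two-finger parallel gripper is mounted at the origin on the work surface. World frame = base frame: x ahead of the robot, y to its left, z up, the work surface at z = 0. Lengths are in m, angles in rad, forces in N, time in s.
With the tool pointing down it reaches from about 0.425 to 0.925 m from the base axis. Payload 6.8 kg.
Tool frame: the origin (TCP) lies at the very end of the fingers, on their centre line; the grasp point (between the pads) lies 19 mm behind it; z points along the fingers, y is the line along which they close (so a half turn about z gives the same grasp; the last joint's range is limited). The gripper opens to 85 mm and grips with 20 to 120 N. Pads are 22 mm wide; open, the fingers measure 114 mm over their backs; the gripper's body (76 mm by 85 mm) begins 54 mm behind the grasp point. The pads swing forward as they close: fully open they stand 13 mm farther back than shut.
Start: joints at [-1.277, 0.477, 0.022, 1.555, -0.011, 1.109, -0.083], TCP at [0.264, 0.621, 0.231] pointing down, gripper open.
Joint ranges: [-2.96, 2.96], [-0.34, 2.1], [-1.41, 1.46], [0.24, 2.44], [-1.37, 4.51], [0.17, 1.92], [-2.96, 2.96]. Speed limits (rad/s): [2.39, 2.39, 3.14, 3.14, 3.14, 3.14, 3.14].

## Interface

Orientations are given as a rotation vector (axis times angle).
In Python, from bench import monitor, optics, r gives the robot as it stands.
- The arm moves only by the shell command python3 -m crank 'ROWS' [OPENING] [FORCE]. ROWS is JSON, a list of rows, each a list of 2 entries, a list of its own where there are three numbers: the shift along the tool's x, y, z in cm, then the turn, a rotation vector about the tool's x, y, z in rad. A call has 1 to 5 rows; each row shifts and turns the commanded pose from where the row before left it, along the tool's axes as they then stand; what a row does not reach is not made up. A row lasts 1/10 s, in which the tool goes at most 50 mm and 8.59 degrees, less where a joint would pass 70% of its speed; a pose out of reach is approached as far as the arm can. A call is refused whole if a number of a shift passes 5 or a number of a turn 0.15, either way. A call with a gripper value outside its range is refused whole. OPENING is the finger opening in cm, from 0 to 8.54, set as the call begins (- or left out, the last holds). The fingers move at their own pace and stop on an object; FORCE is the grip in N (left out, the last holds). Time passes only in rows, so rows that do not move let the fingers close. It gives the time, the measured TCP pose, the force, the opening and the grip force at its end, in the units of the state.
- monitor.get_obs(): the state, without advancing time (a new reading comes with each control period).
- optics.grab_frame(name): name is "side" or "top" or "wrist"; returns (picture, depth): 384x512x3 uint8, red, green, blue; 384x512 float32, m along the optical axis (not along the pixel's ray), 0 where there is no reading.
- optics.camera_model(name): a dict with "vertical_fov" (degrees; the focal length in pixels is half the picture's height over the tangent of half this angle, whatever the lens; pixels are square), "cx", "cy" (the principal point, pixels), "R" (3x3) and "t" (3): a world point X has camera coordinates R X + t; the wrist camera has in their place "hand_eye" (4x4, takes a point from camera to tool coordinates, whose origin is the TCP and whose axes are the flange's). Camera axes: x right, y down, z forward; pixel columns grow to the right and rows downward; lengths in m; the calibration is good to about 2 mm. A picture is of the moment at which its call begins: read the wrist's pose just before it. camera_model takes no time and is no camera call.
- r.hand_in(): hands the job in; it is judged then, once.
The state is a dict: "clock": time; "joints": joint angles; "qvel": joint speeds; "tau": joint torques, N m; "tcp_pos": TCP position; "orientation": TCP orientation; "contact_force": force on the tool from outside, world axes, zero at the start; "moment": the same for the moment, N m; "grip_width": finger opening in m; "gripper_force": force on a finger pad.
Only numpy, scipy, OpenCV 4.12 (cv2) and the standard library are available. Lean on these libraries where they do the work, as an engineer would, in place of code of your own. Each camera call takes 0.05 s, during which the arm holds its last target. There are 200 camera calls.

## Working session

There is one attempt and no reset: what is moved stays moved. The work goes in short steps, Python scripts to look and compute and a shell command to move; the robot and the scene stay as the last step left them, time stands still between calls to the robot, and variables do not carry over. Pictures are saved under pics/ and viewed, at most 15 in all, crops included, and the job is handed in when it is done.

```bash
ls; mkdir -p pics; python3 - <<'E'
from bench import monitor, optics, r
import cv2, numpy as np
o=monitor.get_obs(); print({k:np.round(v,3).tolist() for k,v in o.items()})
for n in ("side","top","wrist"):
    p,d=optics.grab_frame(n); cv2.imwrite(f"pics/{n}0.png",cv2.cvtColor(p,cv2.COLOR_RGB2BGR)); np.save(f"/tmp/{n}0.npy",d); m=optics.camera_model(n); print(n,{k:np.round(v,4).tolist() for k,v in m.items()})
a=[cv2.imread(f"pics/{n}0.png") for n in("side","top","wrist")]
E
```

```text
pics
{'clock': 0.0, 'joints': [-1.277, 0.478, 0.022, 1.556, -0.011, 1.109, -0.083], 'qvel': [0.001, -0.0, 0.0, -0.0, -0.0, 0.0, -0.001], 'tau': [-0.0, -59.645, 1.608, -28.118, 0.012, 0.01, 0.0], 'tcp_pos': [0.264, 0.621, 0.23], 'orientation': [-0.627, -3.078, 0.003], 'contact_force': [-0.138, -0.608, 0.168], 'moment': [0.057, -0.001, -0.004], 'gripper_force': 0.0, 'grip_width': 0.085}
side {'vertical_fov': 45.3085, 'cx': 257.1986, 'cy': 188.8237, 'R': [[-0.8668, -0.4985, 0.0139], [-0.2871, 0.476, -0.8313], [0.4078, -0.7245, -0.5557]], 't': [0.4341, 0.232, 1.5727]}
top {'vertical_fov': 51.316, 'cx': 254.3016, 'cy': 188.0326, 'R': [[0.0546, -0.9985, -0.0061], [-0.9717, -0.0518, -0.2304], [0.2298, 0.0185, -0.9731]], 't': [-0.0345, 0.516, 1.1432]}
wrist {'vertical_fov': 59.5013, 'cx': 253.9804, 'cy': 195.1402, 'hand_eye': [[0.0002, -0.9623, -0.272, 0.0672], [1.0, 0.0004, -0.0005, -0.0005], [0.0005, -0.272, 0.9623, -0.1434], [0.0, 0.0, 0.0, 1.0]]}
```

View pics/top0.png

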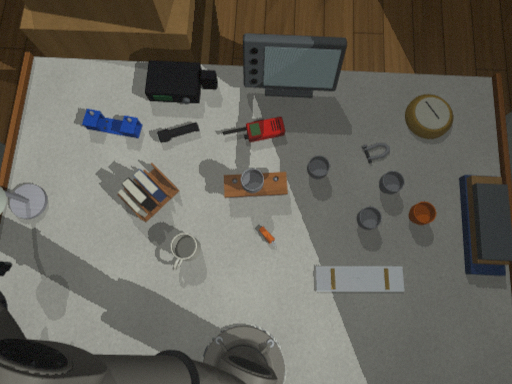

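View pics/side0.png

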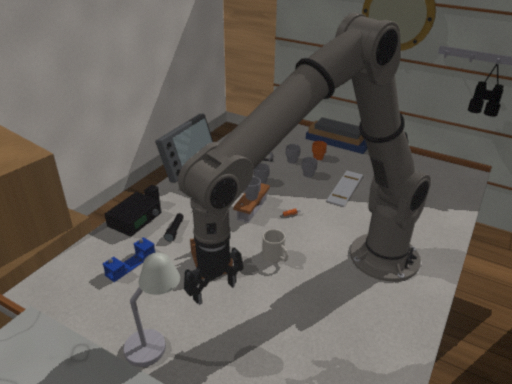

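The top view shows the board at (256,186) with a tumbler on it at (252,180). Other tumblers are at (318,167), (392,182) and (369,218), with the orange look-alike at (422,213). The rack is at (148,193), the mug at (183,246), and the blue decoy bracket at (112,125). The side view shows the arm over the table near the rack.

```bash
cat > h.py <<'E'
from bench import monitor, optics, r
import cv2, numpy as np
from scipy.spatial.transform import Rotation as Ro
def T():
    o=monitor.get_obs(); M=np.eye(4); M[:3,:3]=Ro.from_rotvec(o["orientation"]).as_matrix(); M[:3,3]=o["tcp_pos"]; return M
def cloud(n,save=None):
    """picture, per-pixel world xyz (nan where no depth), ray function"""
    M=T(); p,d=optics.grab_frame(n); m=optics.camera_model(n)
    f=192/np.tan(np.radians(m["vertical_fov"])/2)
    if n=="wrist": W=M@np.array(m["hand_eye"])
    else:
        W=np.eye(4); R=np.array(m["R"]); W[:3,:3]=R.T; W[:3,3]=-R.T@np.array(m["t"])
    v,u=np.mgrid[:384,:512]; rays=np.dstack([(u-m["cx"])/f,(v-m["cy"])/f,np.ones_like(u,float)])
    X=(rays*d[...,None])@W[:3,:3].T+W[:3,3]; X[d==0]=np.nan
    if save: cv2.imwrite(f"pics/{save}.png",cv2.cvtColor(p,cv2.COLOR_RGB2BGR))
    def plane(uv,z):
        uv=np.atleast_2d(uv).astype(float); q=np.c_[(uv[:,0]-m["cx"])/f,(uv[:,1]-m["cy"])/f,np.ones(len(uv))]@W[:3,:3].T
        return W[:3,3]+q*((z-W[2,3])/q[:,2])[:,None]
    return p,X,plane
def circ(P):
    """least-squares circle through xy points"""
    A=np.c_[2*P[:,:2],np.ones(len(P))]; s=np.linalg.lstsq(A,(P[:,:2]**2).sum(1),rcond=None)[0]
    return s[:2],np.sqrt(s[2]+s[0]**2+s[1]**2)
E
python3 - <<'E'
from h import *
p,X,pl=cloud("top")
print("table z", np.nanmedian(X[250:300,200:230,2]))
def box(n,u0,u1,v0,v1,z0,z1,rim=None):
    S=X[v0:v1,u0:u1].reshape(-1,3); S=S[(S[:,2]>z0)&(S[:,2]<z1)]
    r=cv2.minAreaRect((S[:,:2]*1000).astype(np.float32)); print(n,len(S),"zmax",S[:,2].max().round(4),"zmed",np.median(S[:,2]).round(4),"rect",np.round(r[0],1),np.round(r[1],1),round(r[2],1))
    if rim: c,R=circ(S); print("   circ",c.round(4),R.round(4))
for n,u,v in(("tA",318,167),("tB",392,182),("tC",369,218),("orange",422,213)): box(n,u-16,u+16,v-17,v+17,.06,.08,1)
box("t5",235,270,163,197,.115,.15,1)
box("board",215,295,165,205,.05,.07)
box("rack",110,185,160,225,.02,.14)
box("rack walls",110,185,160,225,.045,.065)
box("mug",160,205,225,270,.07,.1); box("radio",215,290,112,145,.01,.06); box("blue",75,148,100,140,.01,.08)
box("whistle",250,280,220,245,.01,.05); box("shackle",358,392,140,165,.006,.03); box("torch",150,205,118,143,.01,.06);box("rule",310,408,262,295,.003,.02)
E
```

```text
table z -0.0015382820677802833
tA 100 zmax 0.076 zmed 0.0685 rect [ 593.7 -197.4] [63.8 63.7] 8.3
   circ [ 0.5935 -0.1975] 0.0312
tB 126 zmax 0.0767 zmed 0.0687 rect [ 558.3 -420.4] [64.8 64.9] 1.1
   circ [ 0.5575 -0.4199] 0.0313
tC 118 zmax 0.0766 zmed 0.0691 rect [ 444.3 -350.3] [64.4 64.3] 61.5
   circ [ 0.4442 -0.3505] 0.0312
orange 129 zmax 0.0747 zmed 0.0683 rect [ 467.7 -508.9] [63.2 64.9] 1.6
   circ [ 0.4679 -0.5091] 0.0313
t5 129 zmax 0.1391 zmed 0.1305 rect [ 5.246e+02 -1.000e-01] [63.3 63.2] 1.2
   circ [ 5.245e-01 -3.000e-04] 0.0312
board 1031 zmax 0.0686 zmed 0.0604 rect [528.4  -8.7] [ 70.  190.3] 6.1
rack 1397 zmax 0.128 zmed 0.0892 rect [493.1 319.1] [111.  141.2] 48.6
rack walls 391 zmax 0.0649 zmed 0.054 rect [493.3 320. ] [111.4 140.5] 47.8
mug 163 zmax 0.0891 zmed 0.0822 rect [327.9 186.2] [78.6 76.5] 19.1
radio 821 zmax 0.0429 zmed 0.0334 rect [714.8   7.5] [ 64.9 196.4] 15.4
blue 594 zmax 0.0638 zmed 0.0457 rect [713.6 466.4] [173.8  56.4] 82.0
whistle 118 zmax 0.028 zmed 0.0167 rect [380.5 -54.4] [65.3 20.7] 38.9
shackle 209 zmax 0.0175 zmed 0.0097 rect [ 674.9 -391.9] [62.3 82.3] 22.4
torch 393 zmax 0.0393 zmed 0.0286 rect [698.9 249.5] [ 36.3 130.3] 20.0
rule 1781 zmax 0.0147 zmed 0.0056 rect [ 271.1 -330.4] [ 93.3 286.7] 3.2
```

```bash
python3 - <<'E'
import cv2
a=cv2.imread("pics/top0.png")[110:290,80:450]; cv2.imwrite("pics/top0c.png",cv2.resize(a,(800,389),interpolation=cv2.INTER_CUBIC))
E
```

```text
(no output)
```

View pics/top0c.png

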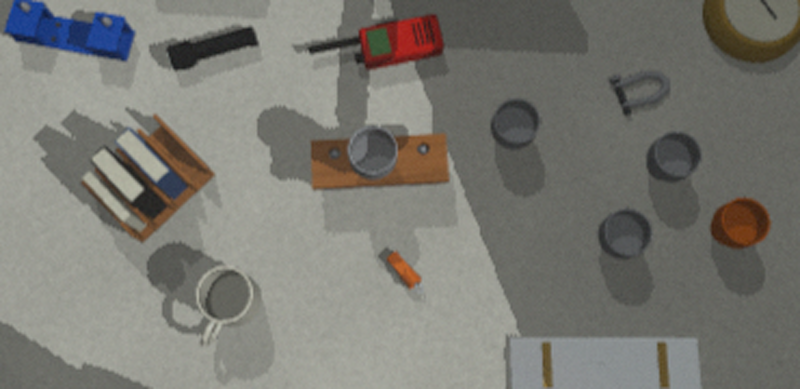

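The crop shows the pins on the far (+x) side of the board and the rack slot at the rack's upper-right end. Only four tumblers are present. I'll swing over the board.

```bash
cat >> h.py <<'E'
def Rt(yaw,tilt=0):
    """tool pose: tool y towards (cos yaw, sin yaw), z down; then turned by tilt about tool y"""
    c,s=np.cos(yaw),np.sin(yaw)
    return np.array([[-s,c,0],[c,s,0],[0,0,-1.]])@Ro.from_rotvec([0,tilt,0]).as_matrix()
def go(pos,R=None):
    """print shift (tool axes, cm) and turn (rad) to reach a TCP pose"""
    M=T(); d=M[:3,:3].T@(np.array(pos)-M[:3,3])*100; t=np.zeros(3) if R is None else Ro.from_matrix(M[:3,:3].T@R).as_rotvec()
    print("pos",M[:3,3].round(4),"shift cm",d.round(2),"turn",t.round(3)); return d
E
python3 -m crank '[[[-4.5,-0.9,0],[0,0,0.074]],[[-4.5,-0.9,0],[0,0,0.074]],[[-4.5,-0.9,0],[0,0,0.074]],[[-4.5,-0.9,0],[0,0,0.074]],[[-4.5,-0.9,0],[0,0,0.074]]]' 8.5
python3 -m crank '[[[-4.5,-0.9,0],[0,0,0.074]],[[-4.5,-0.9,0],[0,0,0.074]],[[-4.5,-0.9,0],[0,0,0.074]],[[-4.5,-0.9,0],[0,0,0.074]],[[-4.5,-0.9,0],[0,0,0.074]]]'
python3 -m crank '[[[-4.5,-0.9,0],[0,0,0.074]],[[-4.5,-0.9,0],[0,0,0.074]],[[-4.5,-0.9,0],[0,0,0.074]],[[-4.5,-0.9,0],[0,0,0.074]],[[-1,0,0],[0,0,0.074]]]'
python3 -m crank '[[[0,0,0],[0,0,0]],[[0,0,0],[0,0,0]]]'
python3 - <<'E'
from h import *
go([.5245,0,.25],Rt(0))
p,X,pl=cloud("top","top1")
def rect(m,n):
    S=X[m][:,:2]; r=cv2.minAreaRect((S*1000).astype(np.float32)); print(n,len(S),np.round(cv2.boxPoints(r),1).tolist())
p,X,pl=cloud("wrist","w1")
z=X[...,2]; print("wrist table z",np.nanpercentile(z,5))
m=(z>.055)&(z<.07)&(abs(X[...,0]-.528)<.06)&(abs(X[...,1])<.13); rect(m,"board")
m=(z>.125)&(z<.145)&(abs(X[...,0]-.528)<.06)&(abs(X[...,1])<.06)
print(m.sum(), np.nanpercentile(z[m],[50,95]),circ(X[m]))
E
```

```text
clock: 0.7
tcp_pos: [0.4327, 0.4647, 0.2312]
orientation: [1.187, 2.908, 0.0]
contact_force: [1.1, 0.4, -0.5]
grip_width: 0.085
gripper_force: 0.0
clock: 1.2
tcp_pos: [0.5321, 0.2592, 0.2312]
orientation: [1.702, 2.64, 0.0]
contact_force: [0.0, 0.0, 1.1]
grip_width: 0.0848
gripper_force: 0.0
clock: 1.7
tcp_pos: [0.5544, 0.0624, 0.2316]
orientation: [2.167, 2.272, -0.002]
contact_force: [0.1, 1.0, -0.8]
grip_width: 0.0848
gripper_force: 0.0
clock: 1.9
tcp_pos: [0.5546, 0.0707, 0.2312]
orientation: [-2.151, -2.289, -0.001]
contact_force: [-0.7, 0.6, 0.1]
grip_width: 0.085
gripper_force: 0.0
pos [0.5546 0.0707 0.2312] shift cm [-6.87 -3.45 -1.88] turn [-0.    -0.001  0.062]
wrist table z -0.00023163097150998284
board 6893 [[486.20001220703125, 82.69999694824219], [506.6000061035156, -107.30000305175781], [574.5999755859375, -100.0], [554.2000122070312, 90.0]]
1714 [0.13362601 0.13562003] (array([0.52736273, 0.00134003]), np.float64(0.031150338767025807))
```

View pics/w1.png

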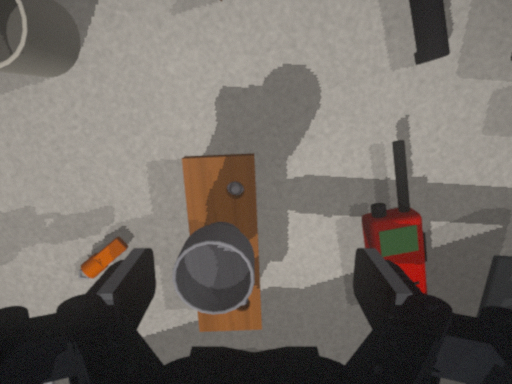

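The wrist view shows the board spanning rows 155–330 and columns 185–260, the tumbler rim at (215,275), and a pin visible in the hole at (235,188).

```bash

python3 -m crank '[[[-3.4,-1.6,0],[0,0,-0.045]],[[-3.4,-1.5,0],[0,0,0]],[[0,0,0],[0,0,0]]]'
python3 - <<'E'
from h import *
go([.5274,.0013,.100],Rt(.107))
p,X,pl=cloud("top")
z=X[...,2]; m=((z>.055)&(z<.08)).astype(np.uint8); n,l,s,c=cv2.connectedComponentsWithStats(m)
for i in range(1,n):
    if s[i,4]>40: print(s[i,4],c[i].round(),np.nanmedian(X[l==i],axis=0).round(3),p[l==i].mean(0).round())
E
```

```text
clock: 2.3
tcp_pos: [0.5279, -0.0047, 0.2314]
orientation: [2.107, 2.33, -0.003]
contact_force: [0.5, -0.0, 1.0]
grip_width: 0.0853
gripper_force: 0.0
pos [ 0.5279 -0.0047  0.2314] shift cm [ 0.62  0.03 13.14] turn [-0.001  0.001 -0.007]
173 [139.   3.] [1.137 0.415 0.065] [72. 57. 34.]
1932 [176.  78.] [0.867 0.268 0.06 ] [31. 31. 32.]
516 [290.  84.] [ 0.862 -0.099  0.069] [75. 85. 84.]
124 [319. 166.] [ 0.595 -0.198  0.067] [70. 72. 72.]
153 [393. 182.] [ 0.559 -0.42   0.068] [70. 71. 71.]
292 [280. 184.] [ 0.533 -0.084  0.06 ] [140.  97.  61.]
736 [482. 216.] [ 0.479 -0.659  0.065] [66. 57. 43.]
52 [138. 208.] [0.432 0.332 0.059] [113. 102.  86.]
160 [424. 212.] [ 0.469 -0.512  0.067] [95. 57. 32.]
139 [370. 217.] [ 0.446 -0.353  0.068] [73. 74. 75.]
52 [176. 243.] [0.344 0.214 0.068] [132. 132. 122.]
42 [176. 264.] [0.28  0.206 0.07 ] [166. 166. 155.]
81 [257. 355.] [ 0.058 -0.042  0.061] [58. 58. 55.]
```

```bash

python3 -m crank '[[[0.6,0,4.4],[0,0,0]],[[0,0,4.4],[0,0,0]],[[0,0,4.3],[0,0,0]],[[0,0,0],[0,0,0]]]'
python3 -m crank '[[[0,0,0],[0,0,0]],[[0,0,0],[0,0,0]],[[0,0,0],[0,0,0]],[[0,0,0],[0,0,0]],[[0,0,0],[0,0,0]]]' 4 60
python3 -m crank '[[[0,0,0],[0,0,0]],[[0,0,0],[0,0,0]],[[0,0,-2],[0,0,0]],[[0,0,-4],[0,0,0]],[[0,0,-4],[0,0,0]]]'
python3 - <<'E'
from h import *
go([.46,-.22,.2])
E
```

```text
clock: 2.75
tcp_pos: [0.5249, 0.0075, 0.0954]
orientation: [-2.094, -2.333, 0.012]
contact_force: [-0.9, -0.3, -0.2]
grip_width: 0.0847
gripper_force: 0.0
clock: 3.25
tcp_pos: [0.5302, 0.0057, 0.1022]
orientation: [2.102, 2.333, 0.005]
contact_force: [-0.7, 0.5, 8.0]
grip_width: 0.0652
gripper_force: 67.2
clock: 3.75
tcp_pos: [0.5281, 0.0051, 0.2016]
orientation: [-2.103, -2.333, 0.001]
contact_force: [0.8, -0.3, -1.9]
grip_width: 0.0651
gripper_force: 67.3
pos [0.5281 0.0051 0.2016] shift cm [-21.68  -9.11   0.17] turn [0. 0. 0.]
```

```bash

python3 -m crank '[[[-4.3,-1.8,0],[0,0,0]],[[-4.3,-1.8,0],[0,0,0]],[[-4.3,-1.8,0],[0,0,0]],[[-4.3,-1.8,0],[0,0,0]],[[-4.4,-1.9,0],[0,0,0]]]'
python3 -m crank '[[[0,0,0],[0,0,0]],[[0,0,4.5],[0,0,0]],[[0,0,4.5],[0,0,0]],[[0,0,4.5],[0,0,0]],[[0,0,0],[0,0,0]]]'
python3 -m crank '[[[0,0,1],[0,0,0]],[[0,0,1],[0,0,0]],[[0,0,0],[0,0,0]],[[0,0,0],[0,0,0]]]'
python3 - <<'E'
from h import *
go([.46,-.22,.041])
E
```

```text
clock: 4.25
tcp_pos: [0.4601, -0.2205, 0.2011]
orientation: [2.102, 2.334, 0.002]
contact_force: [0.3, -0.4, -1.6]
grip_width: 0.0654
gripper_force: 67.3
clock: 4.75
tcp_pos: [0.4568, -0.2171, 0.0611]
orientation: [-2.097, -2.327, 0.007]
contact_force: [-0.9, 0.1, -1.6]
grip_width: 0.065
gripper_force: 68.3
clock: 5.15
tcp_pos: [0.4615, -0.2193, 0.0465]
orientation: [2.102, 2.333, 0.002]
contact_force: [0.1, 0.0, -1.5]
grip_width: 0.0649
gripper_force: 68.3
pos [ 0.4615 -0.2193  0.0465] shift cm [-0.06 -0.16  0.55] turn [0. 0. 0.]
```

```bash

python3 -m crank '[[[0,0,0.5],[0,0,0]],[[0,0,0],[0,0,0]],[[0,0,0],[0,0,0]]]'
python3 -m crank '[[[0,0,0],[0,0,0]],[[0,0,0],[0,0,0]],[[0,0,0],[0,0,0]],[[0,0,0],[0,0,0]],[[0,0,0],[0,0,0]]]' 8.5
python3 -m crank '[[[0,0,-2],[0,0,0]],[[0,0,-5],[0,0,0]],[[0,0,-5],[0,0,0]],[[0,0,-4],[0,0,0]],[[0,0,0],[0,0,0]]]'
python3 -m crank '[[[4,2.3,0],[0,0,0]],[[4,2.3,0],[0,0,0]],[[4,2.3,0],[0,0,0]],[[0,0,0],[0,0.14,0]],[[0,0,0],[0,0.14,0]]]'
python3 -m crank '[[[0,0,0],[0,0.14,0]],[[0,0,0],[0,0.14,0]],[[0,0,0],[0,0.14,0]],[[0,0,0],[0,0,0]],[[0,0,0],[0,0,0]]]'
python3 - <<'E'
from h import *
go([.537,-.0712,.0405],Rt(.107,.7))
d=go([.537,-.0712,.0905],Rt(.107,.7)); print(monitor.get_obs()["joints"])
p,X,pl=cloud("wrist","w2"); z=X[...,2]
m=(z>.055)&(z<.068)&(abs(X[...,0]-.528)<.07)&(abs(X[...,1])<.13)
r=cv2.minAreaRect((X[m][:,:2]*1000).astype(np.float32)); print(m.sum(),np.round(cv2.boxPoints(r),1).tolist())
m=((X[...,0]-.46)**2+(X[...,1]+.22)**2<.05**2)&(z>.06)&(z<.08); print(m.sum(),m.sum()>9 and circ(X[m]))
E
```

```text
clock: 5.45
tcp_pos: [0.4607, -0.219, 0.0405]
orientation: [2.103, 2.334, 0.0]
contact_force: [-0.1, -0.3, -1.9]
grip_width: 0.065
gripper_force: 68.3
clock: 5.95
tcp_pos: [0.4607, -0.2191, 0.0403]
orientation: [2.103, 2.334, 0.0]
contact_force: [-0.5, -0.1, 0.2]
grip_width: 0.0847
gripper_force: 0.0
clock: 6.45
tcp_pos: [0.4637, -0.2206, 0.2056]
orientation: [2.098, 2.327, 0.008]
contact_force: [0.6, -0.3, -0.5]
grip_width: 0.0848
gripper_force: 0.0
clock: 6.95
tcp_pos: [0.5185, -0.0861, 0.2003]
orientation: [-1.938, -2.179, -0.282]
contact_force: [-0.5, -1.0, -0.4]
grip_width: 0.0848
gripper_force: 0.0
clock: 7.45
tcp_pos: [0.5164, -0.093, 0.199]
orientation: [-1.711, -1.894, -0.62]
contact_force: [-0.4, -0.5, 0.6]
grip_width: 0.0848
gripper_force: 0.0
pos [ 0.5164 -0.093   0.199 ] shift cm [-8.69  2.31 13.39] turn [ 0.001  0.001 -0.005]
pos [ 0.5164 -0.093   0.199 ] shift cm [-5.48  2.3   9.56] turn [ 0.001  0.001 -0.005]
[ 0.12787923  0.52606806  0.3823688   1.81361239 -0.7579279   1.38872088
  0.96548939]
13791 [[486.3999938964844, 83.80000305175781], [506.79998779296875, -106.5], [574.5999755859375, -99.19999694824219], [554.2000122070312, 91.0999984741211]]
0 False
```

```bash

python3 -m crank '[[[-1.9,0.8,3.2],[0,0,0]],[[-1.9,0.8,3.2],[0,0,0]],[[-1.7,0.7,3.2],[0,0,0]],[[0,0,0],[0,0,0]],[[0,0,0],[0,0,0]]]'
python3 -m crank '[[[-1.6,0,1.9],[0,0,0]],[[-1.6,0,1.9],[0,0,0]],[[0,0,0],[0,0,0]],[[0,0,0],[0,0,0]]]'
python3 - <<'E'
from h import *
go([.537,-.0702,.0405],Rt(.107,.7))
E
```

```text
clock: 8.0
tcp_pos: [0.5378, -0.0692, 0.0926]
orientation: [-1.705, -1.898, -0.622]
contact_force: [0.1, -0.3, 0.2]
grip_width: 0.0849
gripper_force: 0.0
clock: 8.4
tcp_pos: [0.5384, -0.071, 0.0438]
orientation: [-1.709, -1.897, -0.625]
contact_force: [-0.5, -0.1, 0.2]
grip_width: 0.0853
gripper_force: 0.0
pos [ 0.5384 -0.071   0.0438] shift cm [-0.14 -0.14  0.32] turn [ 0.004  0.001 -0.001]
```

```bash

python3 -m crank '[[[-0.1,-0.1,0.3],[0,0,0]],[[0,0,0],[0,0,0]]]'
python3 -m crank '[[[0,0,0],[0,0,0]],[[0,0,0],[0,0,0]],[[0,0,0],[0,0,0]],[[0,0,0],[0,0,0]],[[0,0,0],[0,0,0]]]' 5 90
python3 -c '
from h import *
go([.537,-.0702,.0405],Rt(.107,.7))'
python3 -m crank '[[[0.6,0,-0.8],[0,0,0]],[[0.6,0,-0.8],[0,0,0]],[[0.6,0,-0.8],[0,0,0]],[[0.6,0,-0.8],[0,0,0]],[[0,0,0],[0,0,0]]]'
python3 -c '
from h import *
go([.537,-.0702,.0405],Rt(.107,.7))'
```

```text
clock: 8.6
tcp_pos: [0.537, -0.0695, 0.0401]
orientation: [-1.708, -1.897, -0.625]
contact_force: [-0.0, 0.2, -0.0]
grip_width: 0.0849
gripper_force: 0.0
clock: 9.1
tcp_pos: [0.537, -0.0699, 0.04]
orientation: [-1.708, -1.896, -0.625]
contact_force: [-1.3, -3.0, 7.2]
grip_width: 0.0663
gripper_force: 100.6
pos [ 0.537  -0.0699  0.04  ] shift cm [ 0.01  0.   -0.05] turn [ 0.003 -0.    -0.002]
clock: 9.6
tcp_pos: [0.5376, -0.0721, 0.0804]
orientation: [-1.709, -1.898, -0.625]
contact_force: [0.6, 0.3, -1.5]
grip_width: 0.0663
gripper_force: 100.2
pos [ 0.5376 -0.0721  0.0804] shift cm [-2.42 -0.05  3.18] turn [ 0.004  0.001 -0.001]
```

```bash

python3 -m crank '[[[2.6,0,-3.06],[0,0,0]],[[2.6,0,-3.06],[0,0,0]],[[2.6,0,-3.06],[0,0,0]],[[2.6,0,-3.06],[0,0,0]],[[2.6,0,-3.06],[0,0,0]]]'
python3 -m crank '[[[0,0,0],[0,-0.131,0]],[[0,0,0],[0,-0.131,0]],[[0,0,0],[0,-0.131,0]],[[0,0,0],[0,-0.131,0]],[[0,0,0],[0,-0.131,0]]]'
python3 -m crank '[[[0,0,0],[0,-0.131,0]],[[0,0,0],[0,-0.131,0]],[[0,0,0],[0,-0.131,0]],[[0,0,0],[0,-0.131,0]],[[0,0,0],[0,-0.131,0]]]'
python3 -m crank '[[[0,0,0],[0,-0.131,0]],[[0,0,0],[0,-0.131,0]],[[0,0,0],[0,0,0]],[[0,0,0],[0,0,0]],[[0,0,0],[0,0,0]]]'
python3 - <<'E'
from h import *
go([.5376,-.0721,.28],Rt(.107,-.87)); print(monitor.get_obs()["joints"].round(2))
p,X,pl=cloud("wrist","w3")
p,X,pl=cloud("side","s3")
E
```

```text
clock: 10.1
tcp_pos: [0.5361, -0.0707, 0.2809]
orientation: [-1.708, -1.895, -0.623]
contact_force: [1.2, -0.1, -1.8]
grip_width: 0.0663
gripper_force: 101.0
clock: 10.6
tcp_pos: [0.5365, -0.0709, 0.2801]
orientation: [-2.083, -2.312, -0.044]
contact_force: [-0.1, -0.0, -3.0]
grip_width: 0.0673
gripper_force: 70.8
clock: 11.1
tcp_pos: [0.5365, -0.0701, 0.28]
orientation: [1.76, 1.954, -0.556]
contact_force: [-0.5, -0.8, -1.8]
grip_width: 0.0662
gripper_force: 103.1
clock: 11.6
tcp_pos: [0.5366, -0.0722, 0.2802]
orientation: [1.605, 1.775, -0.744]
contact_force: [0.5, -0.2, -2.1]
grip_width: 0.0662
gripper_force: 103.2
pos [ 0.5366 -0.0722  0.2802] shift cm [0.02 0.1  0.02] turn [-0.004 -0.001 -0.005]
[-0.86  0.37  0.51  1.97  0.71  1.21 -0.64]
```

View pics/w3.png

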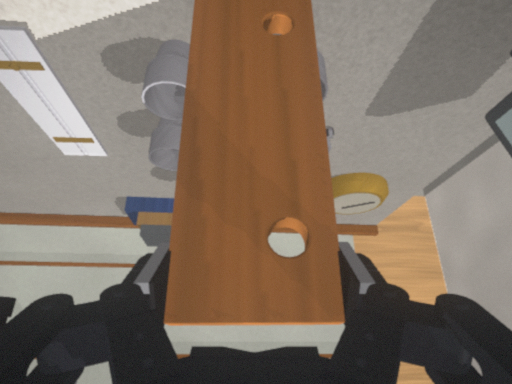

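View pics/s3.png

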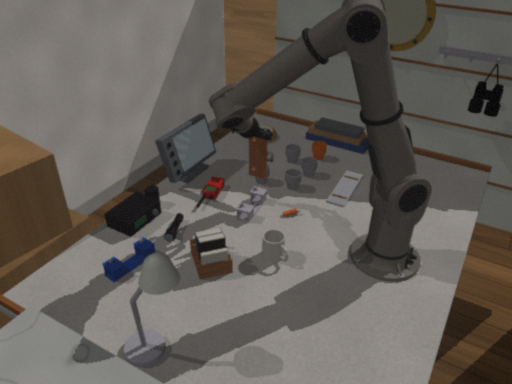

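The board hangs vertically with its smooth face to the camera (columns 170–340). The side view shows the bracket now bare at (252,203) and the rack at (212,253). Next I'll measure the bracket pins, the slot and the board's in-hand pose.

```bash
cat > m.py <<'E'
from h import *
def board(n="wrist",lo=-.05,hi=.18):
    """board face in tool coordinates: normal, offset, extents"""
    M=T(); p,X,pl=cloud(n); hsv=cv2.cvtColor(p,cv2.COLOR_RGB2HSV)
    Y=(X-M[:3,3])@M[:3,:3]
    m=(hsv[...,0]<14)&(hsv[...,1]>110)&(np.linalg.norm(Y,axis=2)<.2)&(abs(Y[...,1])<.045)
    S=Y[m]; c=np.median(S,0)
    for _ in range(4):
        k=abs((S-c)@np.linalg.svd(S-c,full_matrices=False)[2][2])<.004 if len(S)<60000 else slice(None)
        S=S[k]; c=S.mean(0); V=np.linalg.svd(S-c,full_matrices=False)[2]
    n_,l=V[2],V[0]
    return M,S,c,n_,l
E
python3 - <<'E'
from m import *
M,S,c,n_,l=board(); n_*=-np.sign(n_[2])
print(len(S),"normal tool",n_.round(3),"world",(M[:3,:3]@n_).round(3),"c",c.round(4),"at y=0: dist of face from grasp pt",(n_@(np.array([0,0,-.019])-c)).round(4))
a=np.cross([0,1,0],n_); print("end along",[(S@a).min().round(4),(S@a).max().round(4)], "grasp along", (np.array([0,0,-.019])@a).round(4),"y",[S[:,1].min().round(4),S[:,1].max().round(4)])
p,X,pl=cloud("top","top3"); z=X[...,2]
m=(z>.040)&(z<.058)&(abs(X[...,0]-.53)<.07)&(abs(X[...,1]+.008)<.12)
r=cv2.minAreaRect((X[m][:,:2]*1000).astype(np.float32)); print("bracket",m.sum(),np.median(z[m]).round(4),np.round(r[0],1),np.round(r[1],1),round(r[2],1))
yr=np.array([-np.sin(.84),np.cos(.84)]);xr=np.array([np.cos(.84),np.sin(.84)])
q=(X[...,:2]-[.532,.284]); a=q@xr; b=q@yr
for zz in ((.045,.065),(.003,.012)):
  m=(z>zz[0])&(z<zz[1])&(abs(a)<.07)&(b>-.03)&(b<.03); print("b hist",np.histogram(b[m],np.arange(-.03,.031,.003))[0],"a",np.percentile(a[m],[1,99]).round(3))
cv2.imwrite("pics/top3c.png",cv2.resize(cv2.imread("pics/top3.png")[140:240,100:310],(798,380),interpolation=cv2.INTER_CUBIC))
E
```

```text
36104 normal tool [ 0.645  0.001 -0.764] world [-0.1    0.995 -0.   ] c [0.0419 0.0001 0.0079] at y=0: dist of face from grasp pt -0.0065
end along [np.float64(-0.1453), np.float64(0.0323)] grasp along 0.0123 y [np.float64(-0.0335), np.float64(0.0351)]
bracket 393 0.0467 [525.5  -9.7] [ 57.2 168.1] 3.7Traceback (most recent call last):
  File "<stdin>", line 11, in <module>
    return _quantile_unchecked(
        a, q, axis, out, overwrite_input, method, keepdims, weights)
    return _ureduce(a,
                    func=_quantile_ureduce_func,
    ...<5 lines>...
                    overwrite_input=overwrite_input,
                    method=method)
    r = func(a, **kwargs)
    result = _quantile(arr,
                       quantiles=q,
    ...<2 lines>...
                       out=out,
                       weights=wgt)
    slices_having_nans = np.isnan(arr[-1, ...])
                                  ~~~^^^^^^^^^
IndexError: index -1 is out of bounds for axis 0 with size 0
```

```bash
python3 - <<'E'
from h import *
import h
M0=np.eye(4);M0[:3,:3]=Ro.from_rotvec([-0.627,-3.078,.003]).as_matrix();M0[:3,3]=[.264,.621,.2305]
def old(n):
    d=np.load(f"/tmp/{n}0.npy"); m=optics.camera_model(n); f=192/np.tan(np.radians(m["vertical_fov"])/2)
    if n=="wrist": W=M0@np.array(m["hand_eye"])
    else: W=np.eye(4);R=np.array(m["R"]);W[:3,:3]=R.T;W[:3,3]=-R.T@np.array(m["t"])
    v,u=np.mgrid[:384,:512]; X=np.dstack([(u-m["cx"])/f,(v-m["cy"])/f,np.ones_like(u,float)])*d[...,None]
    X=X@W[:3,:3].T+W[:3,3]; X[d==0]=np.nan; return X
yaw=.84; yr=np.array([-np.sin(yaw),np.cos(yaw)]);xr=np.array([np.cos(yaw),np.sin(yaw)])
for n in("wrist","top"):
    X=old(n); z=X[...,2]; q=X[...,:2]-[.532,.284]; a=q@xr; b=q@yr
    for zz in((.05,.062),(.003,.012)):
        m=(z>zz[0])&(z<zz[1])&(abs(a)<.075)&(abs(b)<.03); print(n,zz,m.sum(),np.histogram(b[m]*1000,np.arange(-30,31,3))[0], m.sum() and np.percentile(a[m],[2,98]).round(3))
    for lo,hi in((-.024,-.009),(.009,.024)):   # wall line fits
        m=(z>.05)&(z<.064)&(abs(a)<.06)&(b>lo)&(b<hi)
        if m.sum()>10: print("wall",np.polyfit(a[m],b[m],1).round(4),np.median(z[m]))
E
python3 -c "
import cv2
cv2.imwrite('pics/top3c.png',cv2.resize(cv2.imread('pics/top0.png')[150:235,105:195],(600,567),interpolation=cv2.INTER_CUBIC))"
```

```text
wrist (0.05, 0.062) 0 [0 0 0 0 0 0 0 0 0 0 0 0 0 0 0 0 0 0 0 0] 0
wrist (0.003, 0.012) 0 [0 0 0 0 0 0 0 0 0 0 0 0 0 0 0 0 0 0 0 0] 0
top (0.05, 0.062) 118 [ 0  0  0  0 26 29  0  0  0  0  0  0  0  0 28 31  1  2  1  0] [-0.053  0.053]
top (0.003, 0.012) 236 [ 0  1  2  1  2  1 17 27 28 19 27 20 20 29  6  1 23  3  5  4] [-0.055  0.053]
wall [-0.0043 -0.0147] 0.054969185424173395
wall [-0.0165  0.0154] 0.054000443316793434
```

```bash

python3 -m crank '[[[0,0,0],[-0.092,0,-0.078]],[[0,0,0],[-0.092,0,-0.078]],[[0,0,0],[-0.092,0,-0.078]],[[0,0,0],[-0.092,0,-0.078]],[[0,0,0],[-0.092,0,-0.078]]]'
python3 -m crank '[[[0,0,0],[-0.092,0,-0.078]],[[0,0,0],[0,0,0]],[[0,0,0],[0,0,0]]]'
python3 - <<'E'
from h import *
go([.5442,.2747,.30],Rt(.83,-.87)); print(monitor.get_obs()["joints"].round(2))
E
```

```text
clock: 12.3
tcp_pos: [0.5365, -0.071, 0.2797]
orientation: [0.962, 2.102, -0.45]
contact_force: [1.0, 0.3, -2.9]
grip_width: 0.0666
gripper_force: 103.2
clock: 12.6
tcp_pos: [0.5366, -0.0715, 0.2801]
orientation: [0.84, 2.143, -0.392]
contact_force: [0.0, 0.8, -1.9]
grip_width: 0.0663
gripper_force: 103.2
pos [ 0.5366 -0.0715  0.2801] shift cm [ 13.26  25.91 -18.86] turn [-0.005  0.001 -0.003]
[-0.9   0.04  0.48  2.33  1.23  0.83 -0.52]
```

```bash

python3 -m crank '[[[1.66,3.24,-2.36],[0,0,0]],[[1.66,3.24,-2.36],[0,0,0]],[[1.66,3.24,-2.36],[0,0,0]],[[1.66,3.24,-2.36],[0,0,0]],[[1.66,3.24,-2.36],[0,0,0]]]'
python3 -m crank '[[[1.66,3.24,-2.36],[0,0,0]],[[1.66,3.24,-2.36],[0,0,0]],[[1.66,3.24,-2.36],[0,0,0]],[[0,0,0],[0,0,0]],[[0,0,0],[0,0,0]]]'
python3 - <<'E'
from m import *
go([.5442,.2747,.185],Rt(.83,-.87)); print(monitor.get_obs()["joints"].round(2))
p,X,pl=cloud("side","s4");cloud("wrist","w4")
M,S,c,n_,l=board(); n_*=-np.sign(n_[2]); print((M[:3,:3]@n_).round(3))
p,X,pl=cloud("top","t4")
cv2.imwrite("pics/s4c.png",np.vstack([cv2.resize(cv2.imread("pics/s4.png")[150:300,130:330],(400,300)),cv2.resize(cv2.imread("pics/t4.png")[130:250,90:250],(400,300))]))
E
```

```text
clock: 13.1
tcp_pos: [0.5407, 0.1491, 0.2915]
orientation: [0.836, 2.145, -0.392]
contact_force: [0.7, 0.4, -1.6]
grip_width: 0.0664
gripper_force: 103.0
clock: 13.6
tcp_pos: [0.5426, 0.2784, 0.2978]
orientation: [0.833, 2.146, -0.392]
contact_force: [0.8, -1.0, -2.6]
grip_width: 0.066
gripper_force: 103.4
pos [0.5426 0.2784 0.2978] shift cm [ 8.39 -0.12  7.56] turn [-0.003  0.     0.002]
[-1.2   0.37  0.25  1.87  0.84  1.22 -0.56]
[-0.734  0.679 -0.003]
```

View pics/s4c.png

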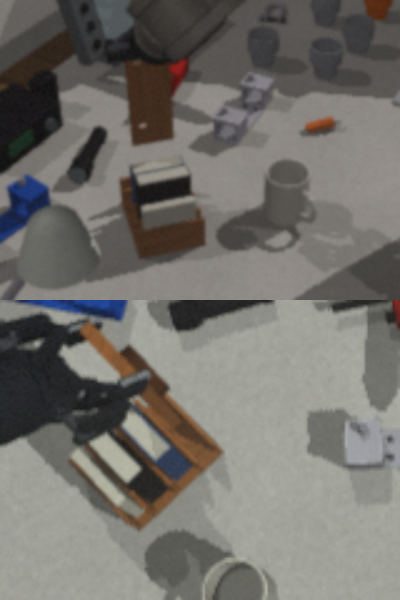

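```bash

python3 -m crank '[[[2,0,1.8],[0,0,0]],[[2,-0.1,1.8],[0,0,0]],[[1.5,0,1.4],[0,0,0]],[[0,0,0],[0,0,0]],[[0,0,0],[0,0,0]]]'
python3 - <<'E'
from m import *
go([.5442,.2747,.185],Rt(.83,-.87))
cloud("side","s5")
M,S,c,n_,l=board(); n_*=-np.sign(n_[2]); print((M[:3,:3]@n_).round(3))
cv2.imwrite("pics/s5c.png",cv2.resize(cv2.imread("pics/s5.png")[170:300,150:300],(600,520),interpolation=cv2.INTER_CUBIC))
E
```

```text
clock: 14.3
tcp_pos: [0.5443, 0.2722, 0.2252]
orientation: [0.835, 2.144, -0.393]
contact_force: [1.1, 0.1, -1.5]
grip_width: 0.0661
gripper_force: 103.2
pos [0.5443 0.2722 0.2252] shift cm [3.19 0.19 2.45] turn [-0.005  0.001  0.   ]
[-0.735  0.678 -0.002]
```

View pics/s5c.png

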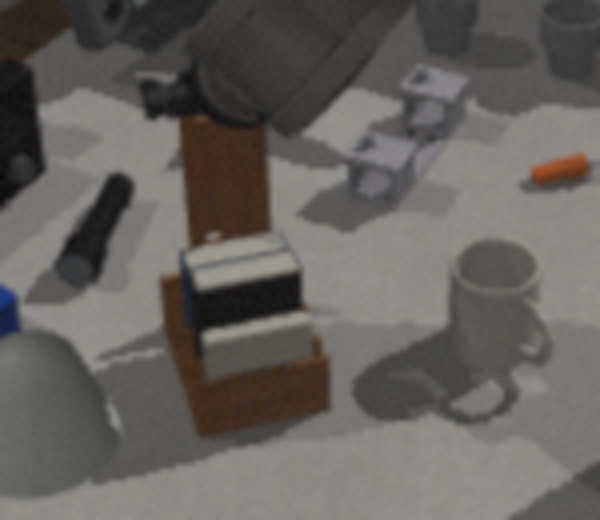

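The board sits just behind the books, lined up with the slot. I'll go down with a force check.

```bash

python3 -m crank '[[[0.8,0.1,0.6],[0,0,0]],[[0.8,0.1,0.6],[0,0,0]],[[0,0,0],[0,0,0]],[[0,0,0],[0,0,0]]]'
python3 -m crank '[[[0.8,0,0.6],[0,0,0]],[[0.8,0,0.6],[0,0,0]],[[0,0,0],[0,0,0]],[[0,0,0],[0,0,0]]]'
python3 -m crank '[[[0.8,0,0.6],[0,0,0]],[[0,0,0],[0,0,0]],[[0,0,0],[0,0,0]]]'
python3 -c '
from h import *
go([.5442,.2747,.164],Rt(.83,-.87))'
```

```text
clock: 14.8
tcp_pos: [0.5443, 0.275, 0.2042]
orientation: [0.833, 2.145, -0.393]
contact_force: [-0.5, 0.4, -1.0]
grip_width: 0.0661
gripper_force: 103.2
clock: 15.2
tcp_pos: [0.5435, 0.2757, 0.1842]
orientation: [0.833, 2.145, -0.393]
contact_force: [1.0, 0.5, -1.2]
grip_width: 0.0664
gripper_force: 103.2
clock: 15.5
tcp_pos: [0.5431, 0.2761, 0.1744]
orientation: [0.834, 2.145, -0.393]
contact_force: [0.8, -0.2, -1.7]
grip_width: 0.0667
gripper_force: 103.2
pos [0.5431 0.2761 0.1744] shift cm [ 0.68 -0.02  0.8 ] turn [-0.004  0.001  0.001]
```

```bash

python3 -m crank '[[[0.4,0,0.4],[0,0,0]],[[0,0,0],[0,0,0]],[[0,0,0],[0,0,0]]]'
python3 -m crank '[[[0.3,0,0.25],[0,0,0]],[[0,0,0],[0,0,0]],[[0,0,0],[0,0,0]]]'
```

```text
clock: 15.8
tcp_pos: [0.5435, 0.2757, 0.1689]
orientation: [0.834, 2.145, -0.392]
contact_force: [-0.3, 0.3, -1.9]
grip_width: 0.066
gripper_force: 103.2
clock: 16.1
tcp_pos: [0.5437, 0.2761, 0.1652]
orientation: [0.834, 2.145, -0.391]
contact_force: [0.7, 1.0, -1.2]
grip_width: 0.0663
gripper_force: 103.4
```

```bash

python3 -m crank '[[[0.15,0,0.13],[0,0,0]],[[0,0,0],[0,0,0]]]'
python3 -m crank '[[[0,0,0],[0,0,0]],[[0,0,0],[0,0,0]],[[0,0,0],[0,0,0]],[[0,0,0],[0,0,0]],[[0,0,0],[0,0,0]]]' 8.5 
python3 -m crank '[[[0,0,-1.5],[0,0,0]],[[0,0,-3],[0,0,0]],[[0,0,-4],[0,0,0]],[[0,0,-4],[0,0,0]],[[0,0,0],[0,0,0]]]'
python3 - <<'E'
from m import *
M,S,c,n_,l=board(); n_*=-np.sign(n_[2]); R=M[:3,:3]
W=S@R.T+M[:3,3]; print("n",(R@n_).round(3),"top z",W[:,2].max(),"low",W[:,2].min(),"c",W.mean(0).round(4))
e=W[W[:,2]>.17]; print(len(e),e.mean(0).round(4),e[:,:2].min(0),e[:,:2].max(0))
go([.5,.3,.3],Rt(.83,0)); cloud("wrist","w6"); print(monitor.get_obs()["joints"].round(2))
E
```

```text
clock: 16.3
tcp_pos: [0.5444, 0.2754, 0.1651]
orientation: [0.835, 2.141, -0.392]
contact_force: [-4.0, 0.5, 11.4]
grip_width: 0.0667
gripper_force: 104.5
clock: 16.8
tcp_pos: [0.5435, 0.2758, 0.1629]
orientation: [0.834, 2.145, -0.392]
contact_force: [-0.3, 0.7, 0.3]
grip_width: 0.0849
gripper_force: 0.0
clock: 17.3
tcp_pos: [0.4705, 0.3474, 0.2465]
orientation: [0.83, 2.15, -0.379]
contact_force: [-0.0, 0.5, -0.0]
grip_width: 0.085
gripper_force: 0.0
n [-0.737  0.676 -0.002] top z 0.19816746328315915 low 0.10007398966282019 c [0.5281 0.2874 0.1528]
2261 [0.528  0.2875 0.1854] [0.50459798 0.26099135] [0.55277205 0.31369276]
pos [0.4717 0.3445 0.2452] shift cm [-7.47 -1.38  0.34] turn [0.002 0.868 0.002]
[-1.31  0.45  0.19  1.88  0.78  1.25 -0.72]
```

View pics/w6.png

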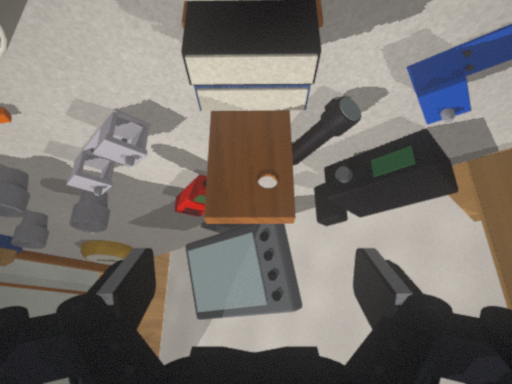

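The board stands upright by itself in the slot (top edge at row 220, columns 207–295), smooth face to the camera. I'll go round to the ring side.

```bash

python3 -m crank '[[[-3.4,0,-2.9],[0,0,0]],[[-3.4,0,-2.9],[0,0,0]],[[-2.65,0,3.15],[0,0.145,0]],[[0,0,0],[0,0.145,0]],[[0,0,0],[0,0.145,0]]]'
python3 -m crank '[[[0,0,0],[0,0.145,0]],[[0,0,0],[0,0.145,0]],[[0,0,0],[0,0.145,0]],[[0,0,0],[0,0.145,0]],[[0,0,0],[0,0.145,0]]]'
python3 -m crank '[[[0,0,0],[0,0.145,0]],[[0,0,0],[0,0.145,0]],[[0,0,0],[0,0.145,0]],[[0,0,0],[0,0.145,0]],[[0,0,0],[0,0,0]]]'
python3 - <<'E'
from m import *
go([.590,.2305,.30],Rt(.828,.87)); print(monitor.get_obs()["joints"].round(2))
E
```

```text
clock: 17.9
tcp_pos: [0.5041, 0.3116, 0.3333]
orientation: [0.995, 2.545, -0.22]
contact_force: [-0.5, -0.3, 0.2]
grip_width: 0.0848
gripper_force: 0.0
clock: 18.4
tcp_pos: [0.504, 0.3121, 0.3333]
orientation: [-1.043, -2.666, -0.152]
contact_force: [-0.3, -0.3, -1.7]
grip_width: 0.0851
gripper_force: 0.0
clock: 18.9
tcp_pos: [0.5049, 0.3086, 0.3276]
orientation: [-0.85, -2.135, -0.379]
contact_force: [0.7, -1.0, -0.8]
grip_width: 0.0851
gripper_force: 0.0
pos [0.5049 0.3086 0.3276] shift cm [-9.54  0.14 -7.07] turn [-0.002 -0.002 -0.016]
[-0.37  0.54  0.13  1.5  -0.76  1.66  0.72]
```

```bash

python3 -m crank '[[[-3.2,0,-2.4],[0,0,-0.016]],[[-3.2,0,-2.4],[0,0,0]],[[-3.2,0,-2.4],[0,0,0]],[[-2.3,0,1.95],[0,0,0]],[[-2.3,0,1.95],[0,0,0]]]'
python3 -m crank '[[[0,0,0],[0,0,0]],[[0,0,0],[0,0,0]]]'
python3 - <<'E'
from m import *
go([.5225,.2925,.164],Rt(.828,.87)); print(monitor.get_obs()["joints"].round(2))
p,X,pl=cloud("wrist","w7"); z=X[...,2]
hsv=cv2.cvtColor(p,cv2.COLOR_RGB2HSV)
m=(hsv[...,0]<14)&(hsv[...,1]>110)&(z>.15)&(z<.205)&(np.hypot(X[...,0]-.533,X[...,1]-.283)<.06)
W=X[m]; print(m.sum(),W.mean(0).round(4),"top",np.percentile(W[:,2],99)); yr=np.array([-.737,.676]);xr=np.array([.676,.737])
print("x_r extents",np.percentile((W[:,:2]-[.5332,.2827])@xr,[0.5,99.5]).round(4),"y_r face",np.percentile((W[W[:,2]<.19][:,:2]-[.5332,.2827])@yr,[5,50,95]).round(4))
E
```

```text
clock: 19.4
tcp_pos: [0.5916, 0.2344, 0.2454]
orientation: [-0.824, -2.158, -0.392]
contact_force: [-0.5, 0.3, -1.4]
grip_width: 0.0853
gripper_force: 0.0
clock: 19.6
tcp_pos: [0.5899, 0.2362, 0.2467]
orientation: [-0.82, -2.154, -0.392]
contact_force: [-0.3, -0.3, 0.2]
grip_width: 0.0848
gripper_force: 0.0
pos [0.5899 0.2362 0.2467] shift cm [-0.64 -0.39 12.05] turn [-0.003  0.002  0.014]
[-0.26  0.74  0.15  1.36 -0.72  1.7   0.88]
3440 [0.5379 0.2789 0.1831] top 0.19733561332186156
x_r extents [-0.0324  0.0342] y_r face [-0.0093 -0.0087 -0.0061]
```

```bash

python3 -m crank '[[[-0.6,-0.3,0],[0,0,0]],[[0,0,4],[0,0,0]],[[0,0,4],[0,0,0]],[[0,0,0],[0,0,0]],[[0,0,0],[0,0,0]]]'
python3 -m crank '[[[0,0,2],[0,0,0]],[[0,0,2],[0,0,0]],[[0,0,0],[0,0,0]],[[0,0,0],[0,0,0]]]'
python3 - <<'E'
from m import *
go([.5232,.2932,.164],Rt(.828,.87))
E
```

```text
clock: 20.15
tcp_pos: [0.546, 0.2723, 0.1903]
orientation: [-0.819, -2.154, -0.393]
contact_force: [0.5, 0.1, 0.4]
grip_width: 0.085
gripper_force: 0.0
clock: 20.55
tcp_pos: [0.5251, 0.2917, 0.1648]
orientation: [-0.822, -2.154, -0.394]
contact_force: [0.4, -0.7, 0.2]
grip_width: 0.0851
gripper_force: 0.0
pos [0.5251 0.2917 0.1648] shift cm [ 0.09 -0.02  0.24] turn [-0.     0.003  0.014]
```

```bash

python3 -m crank '[[[0,0,0.2],[0,0,0]],[[0,0,0],[0,0,0]],[[0,0,0],[0,0,0]],[[0,0,0],[0,0,0]],[[0,0,0],[0,0,0]]]' 5 100
python3 -m crank '[[[0,0,0],[0,0,0]],[[0.76,0,-0.65],[0,0,0]],[[1.5,0,-1.3],[0,0,0]],[[2.3,0,-1.95],[0,0,0]],[[2.3,0,-1.95],[0,0,0]]]'
python3 -m crank '[[[2.3,0,-1.95],[0,0,0]],[[2.3,0,-1.95],[0,0,0]],[[0,0,0],[0,0,0]],[[0,0,0],[0,0,0]]]'
python3 - <<'E'
from m import *
go([.52,.05,.30],Rt(.107,.87)); print(monitor.get_obs()["joints"].round(2)); cloud("side","s8"); cloud("wrist","w8")
M,S,c,n_,l=board(); n_*=-np.sign(n_[2]); print(len(S),n_.round(3),(M[:3,:3]@n_).round(3))
E
```

```text
clock: 21.05
tcp_pos: [0.5233, 0.2934, 0.1638]
orientation: [-0.821, -2.153, -0.395]
contact_force: [0.6, 0.1, 5.1]
grip_width: 0.0659
gripper_force: 110.7
clock: 21.55
tcp_pos: [0.5224, 0.2923, 0.2545]
orientation: [-0.821, -2.153, -0.393]
contact_force: [1.3, 0.3, -2.3]
grip_width: 0.0655
gripper_force: 110.9
clock: 21.95
tcp_pos: [0.5222, 0.2918, 0.3139]
orientation: [-0.821, -2.155, -0.394]
contact_force: [-0.1, -0.4, -2.5]
grip_width: 0.0662
gripper_force: 110.9
pos [0.5222 0.2918 0.3139] shift cm [-11.27 -18.13 -11.44] turn [-0.551 -0.001  0.48 ]
[-0.35  0.58  0.13  1.48 -0.75  1.67  0.78]
7667 [-0.578 -0.005 -0.816] [ 0.737 -0.671  0.085]
```

View pics/w8.png

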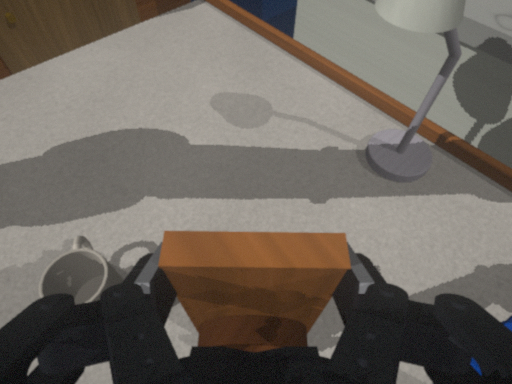

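The view shows the board's top end held (rows 235–265) with the ring face shaded beneath; the rest is open table. I'll carry it round so the wrist camera can see the bare bracket pins.

```bash

python3 -m crank '[[[0,0,0],[0,-0.14,0]],[[0,0,0],[0,-0.14,0]],[[0,0,0],[0,-0.14,0]],[[0,0,0],[-0.063,0,0.13]],[[0,0,0],[-0.063,0,0.13]]]'
python3 -m crank '[[[0,0,0],[-0.063,0,0.13]],[[0,0,0],[-0.063,0,0.13]],[[0,0,0],[-0.063,0,0.13]],[[0,0,0],[0,0,0]],[[0,0,0],[0,0,0]]]'
python3 - <<'E'
from m import *
go([.53,-.18,.33],Rt(.107,.45)); print(monitor.get_obs()["joints"].round(2))
E
```

```text
clock: 22.6
tcp_pos: [0.5208, 0.2934, 0.3123]
orientation: [-1.338, -2.384, -0.318]
contact_force: [-0.8, 0.4, -1.7]
grip_width: 0.066
gripper_force: 111.2
clock: 23.1
tcp_pos: [0.5212, 0.2923, 0.3123]
orientation: [-1.838, -2.077, -0.434]
contact_force: [-0.5, 0.4, -2.0]
grip_width: 0.066
gripper_force: 111.7
pos [0.5212 0.2923 0.3123] shift cm [-41.41  -4.77 -22.29] turn [ 0.001 -0.005  0.015]
[-0.63  0.24  0.3   1.8  -0.59  1.07  0.06]
```

```bash

python3 -m crank '[[[-4.1,-0.5,-2.2],[0,0,0.015]],[[-4.1,-0.5,-2.2],[0,0,0]],[[-4.1,-0.5,-2.2],[0,0,0]],[[-4.1,-0.5,-2.2],[0,0,0]],[[-4.1,-0.5,-2.2],[0,0,0]]]'
python3 -m crank '[[[-4.1,-0.5,-2.2],[0,0,0]],[[-4.1,-0.5,-2.2],[0,0,0]],[[-4.1,-0.5,-2.2],[0,0,0]],[[-4.1,-0.5,-2.2],[0,0,0]],[[-4.1,-0.5,-2.2],[0,0,0]]]'
python3 -m crank '[[[0,0,0],[0,0,0]],[[0,0,0],[0,0,0]],[[0,0,0],[0,0,0]]]'
python3 - <<'E'
from m import *
go([.53,-.18,.33],Rt(.107,.45)); print(monitor.get_obs()["joints"].round(2))
p,X,pl=cloud("wrist","w9"); z=X[...,2]
q=X[...,:2]-[.5303,-.0075]; c,s=np.cos(.107),np.sin(.107); a=q@[c,s]; b=q@[-s,c]
m=(z>.044)&(z<.052)&(abs(a)<.05)&(abs(b)<.11)
for sg in(1,-1):
    k=m&(sg*b>.03); print("foot",k.sum(),np.median(z[k]).round(4),"a",np.percentile(a[k],[.5,99.5]).round(4),"b",np.percentile(b[k],[.5,99.5]).round(4))
r=cv2.minAreaRect((X[m][:,:2]*1000).astype(np.float32)); print(np.round(cv2.boxPoints(r),1).tolist(),r)
k=(z>.0575)&(z<.064)&(abs(a)<.05)&(abs(b)<.1)
for sg in(1,-1): print("pin",(k&(sg*b>0)).sum(),np.median(a[k&(sg*b>0)]).round(4),np.median(b[k&(sg*b>0)]).round(4))
E
```

```text
clock: 23.6
tcp_pos: [0.5216, 0.0565, 0.3212]
orientation: [-1.853, -2.061, -0.432]
contact_force: [1.0, -0.1, -3.0]
grip_width: 0.0659
gripper_force: 111.5
clock: 24.1
tcp_pos: [0.5206, -0.1774, 0.3295]
orientation: [-1.853, -2.061, -0.432]
contact_force: [0.8, -0.0, -1.6]
grip_width: 0.0659
gripper_force: 111.5
clock: 24.4
tcp_pos: [0.5207, -0.1744, 0.3293]
orientation: [-1.853, -2.06, -0.432]
contact_force: [0.1, 0.6, -1.8]
grip_width: 0.0659
gripper_force: 111.8
pos [ 0.5207 -0.1744  0.3293] shift cm [-0.55  0.86 -0.35] turn [ 0.002 -0.007 -0.001]
[ 0.    0.38  0.58  1.64 -0.55  1.51  0.81]
foot 1137 0.0483 a [-0.0279  0.0274] b [0.0377 0.082 ]
foot 1271 0.0485 a [-0.0266  0.0274] b [-0.0859 -0.042 ]
[[493.79998779296875, 71.19999694824219], [511.79998779296875, -96.0], [567.0999755859375, -90.0], [549.0, 77.19999694824219]] ((530.41015625, -9.407417297363281), (55.61324691772461, 168.1382598876953), 6.150834083557129)
pin 43 0.0136 0.0595
pin 53 0.0139 -0.0641
```

View pics/w9.png

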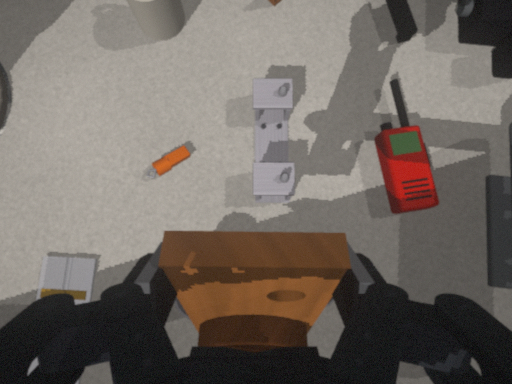

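The bracket is clear: feet at (272,95) and (273,180), with both pins visible on the right side, matching the hole at (287,295). Next I'll find where the board's end lies in the hand.

```bash
cat > e.py <<'E'
from m import *
M=T(); p,X,pl=cloud("wrist"); Y=(X-M[:3,3])@M[:3,:3]
S=Y[240:262,180:330].reshape(-1,3); S=S[~np.isnan(S).any(1)]
c=S.mean(0); V=np.linalg.svd(S-c,full_matrices=False)[2]; n=V[2]*np.sign(V[2][0])
g=np.array([0,0,-.019])
print(len(S),"end normal tool",n.round(3),"angle",np.arctan2(-n[2],n[0]).round(3),"end beyond grasp",(n@(c-g)).round(4),"resid",np.std((S-c)@n).round(4),"y",S[:,1].min().round(4),S[:,1].max().round(4))
print("world end normal",(M[:3,:3]@n).round(3))
l=n; b=np.cross([0,1,0],l); print("thick range",np.percentile((S-g)@b,[0.5,99.5]).round(4))
E
python3 e.py
```

```text
3284 end normal tool [ 0.775  0.008 -0.631] angle 0.683 end beyond grasp 0.0201 resid 0.0006 y -0.0264 0.0289
world end normal [-0.037  0.416  0.909]
thick range [-0.0044  0.0045]
```

```bash

python3 -m crank '[[[0,0,0],[0,-0.143,0]],[[0,0,0],[0,-0.143,0]],[[0,0,0],[0,-0.143,0]],[[0,0,0],[0,-0.143,0]],[[0,0,0],[0,-0.143,0]]]'
python3 -m crank '[[[0,0,0],[0,-0.143,0]],[[0,0,0],[0,-0.143,0]],[[0,0,0],[0,-0.143,0]],[[0,0,0],[0,0,0]],[[0,0,0],[0,0,0]]]'
python3 - <<'E'
from m import *
go([.5238,.0528,.20],Rt(.107,-.685)); print(monitor.get_obs()["joints"].round(2))
E
python3 e.py
```

```text
clock: 25.0
tcp_pos: [0.5209, -0.174, 0.3309]
orientation: [1.962, 2.179, -0.254]
contact_force: [-1.0, 1.0, -1.9]
grip_width: 0.0655
gripper_force: 112.1
clock: 25.5
tcp_pos: [0.5203, -0.1741, 0.3295]
orientation: [1.717, 1.906, -0.611]
contact_force: [-0.6, 0.0, -1.8]
grip_width: 0.0661
gripper_force: 112.0
pos [ 0.5203 -0.1741  0.3295] shift cm [25.64  2.72 -4.22] turn [-0.001 -0.    -0.002]
[-0.71  0.17  0.6   1.97  0.66  1.14 -0.33]
3287 end normal tool [ 0.767  0.01  -0.642] angle 0.697 end beyond grasp 0.019 resid 0.0006 y -0.0264 0.0287
world end normal [-0.095  0.995  0.013]
thick range [-0.0049  0.004 ]
```

```bash

python3 -m crank '[[[4.27,0.45,-0.7],[0,0,0]],[[4.27,0.45,-0.7],[0,0,0]],[[4.27,0.45,-0.7],[0,0,0]],[[4.27,0.45,-0.7],[0,0,0]],[[4.27,0.45,-0.7],[0,0,0]]]'
python3 -m crank '[[[4.27,0.45,-0.7],[0,-0.008,0]],[[0,0,0],[0,0,0]],[[0,0,0],[0,0,0]],[[0,0,0],[0,0,0]]]'
python3 -c '
from m import *
go([.5237,.0533,.08],Rt(.107,-.693))'
python3 e.py
```

```text
clock: 26.05
tcp_pos: [0.5247, 0.0132, 0.2215]
orientation: [1.724, 1.899, -0.61]
contact_force: [1.3, -0.3, -1.5]
grip_width: 0.0659
gripper_force: 112.2
clock: 26.45
tcp_pos: [0.5251, 0.0486, 0.2007]
orientation: [1.717, 1.892, -0.619]
contact_force: [-0.1, -0.8, -2.8]
grip_width: 0.0659
gripper_force: 111.8
pos [0.5251 0.0486 0.2007] shift cm [ 8.1  -0.14  8.96] turn [-0.003  0.002 -0.009]
3288 end normal tool [ 0.77   0.009 -0.638] angle 0.691 end beyond grasp 0.019 resid 0.0006 y -0.0264 0.0288
world end normal [-0.089  0.996 -0.004]
thick range [-0.0048  0.004 ]
```

```bash

python3 -m crank '[[[2.7,0,3],[-0.006,0,-0.008]],[[2.7,0,3],[0,0,0]],[[2.7,-0.1,3],[0,0,0]],[[0,0,0],[0,0,0]],[[0,0,0],[0,0,0]]]'
python3 - <<'E'
from m import *
go([.5237,.0533,.0404],Rt(.107,-.691)); go([.5237,.0533,.065],Rt(.107,-.691))
E
python3 e.py
python3 - <<'E'
from m import *
cloud("top","t10"); cloud("side","s10")
cv2.imwrite("pics/t10c.png",np.hstack([cv2.resize(cv2.imread("pics/t10.png")[140:220,200:310],(440,320),interpolation=cv2.INTER_CUBIC),cv2.resize(cv2.imread("pics/s10.png")[150:240,210:290],(284,320),interpolation=cv2.INTER_CUBIC)]))
E
```

```text
clock: 27.0
tcp_pos: [0.5236, 0.0537, 0.08]
orientation: [1.703, 1.901, -0.618]
contact_force: [0.0, -0.4, -0.7]
grip_width: 0.0661
gripper_force: 111.8
pos [0.5236 0.0537 0.08  ] shift cm [ 2.51 -0.    3.06] turn [0.003 0.006 0.002]
pos [0.5236 0.0537 0.08  ] shift cm [0.93 0.   1.17] turn [0.003 0.006 0.002]
3286 end normal tool [ 0.772  0.01  -0.635] angle 0.688 end beyond grasp 0.019 resid 0.0006 y -0.0265 0.0288
world end normal [-0.1    0.995 -0.009]
thick range [-0.0048  0.0041]
```

View pics/t10c.png

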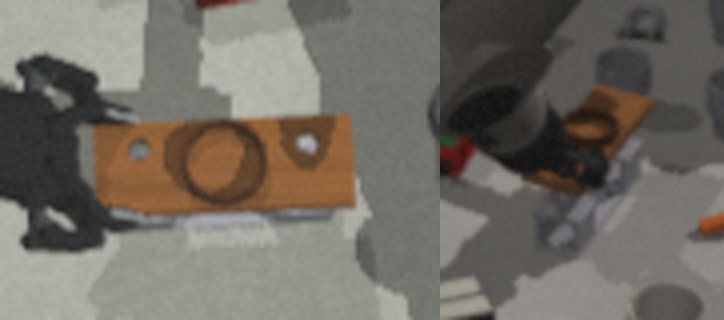

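The board is level over the bracket with the ring up, and a pin shows through the right hole at (307,144). Now lowering.

```bash

python3 -m crank '[[[0.7,0,0.85],[0,0.006,0]],[[0.7,0,0.85],[0,0,0]],[[0,0,0],[0,0,0]],[[0,0,0],[0,0,0]]]'
python3 -m crank '[[[0.3,0,0.4],[0,0,0]],[[0,0,0],[0,0,0]],[[0,0,0],[0,0,0]]]'
python3 -m crank '[[[0.3,0,0.4],[0,0,0]],[[0,0,0],[0,0,0]],[[0,0,0],[0,0,0]]]'
python3 -c '
from m import *
go([.5237,.0533,.0404],Rt(.107,-.691))'
```

```text
clock: 27.55
tcp_pos: [0.5229, 0.0547, 0.0563]
orientation: [1.705, 1.908, -0.613]
contact_force: [0.3, 0.1, -2.3]
grip_width: 0.066
gripper_force: 112.0
clock: 27.85
tcp_pos: [0.5232, 0.0546, 0.0515]
orientation: [1.705, 1.907, -0.612]
contact_force: [-0.6, 0.3, -2.8]
grip_width: 0.0659
gripper_force: 112.0
clock: 28.15
tcp_pos: [0.5232, 0.0544, 0.0465]
orientation: [1.705, 1.907, -0.612]
contact_force: [0.3, -1.0, -0.9]
grip_width: 0.066
gripper_force: 112.2
pos [0.5232 0.0544 0.0465] shift cm [0.3  0.03 0.54] turn [ 0.004 -0.001  0.003]
```

```bash

python3 -m crank '[[[0.15,0,0.3],[0,0,0]],[[0,0,0],[0,0,0]],[[0,0,0],[0,0,0]]]'
python3 -m crank '[[[0.15,0,0.25],[0,0,0]],[[0,0,0],[0,0,0]],[[0,0,0],[0,0,0]]]'
```

```text
clock: 28.45
tcp_pos: [0.5235, 0.0538, 0.0435]
orientation: [1.705, 1.908, -0.612]
contact_force: [-0.5, 2.0, 1.1]
grip_width: 0.0656
gripper_force: 112.3
clock: 28.75
tcp_pos: [0.5236, 0.0538, 0.043]
orientation: [1.704, 1.906, -0.614]
contact_force: [-8.2, 11.1, 27.9]
grip_width: 0.0662
gripper_force: 114.9
```

```bash

python3 -m crank '[[[0,0,0],[0,0,0]],[[0,0,0],[0,0,0]],[[0,0,0],[0,0,0]],[[0,0,0],[0,0,0]],[[0,0,0],[0,0,0]]]' 8.5
python3 -m crank '[[[0,0,-2],[0,0,0]],[[0,0,-4],[0,0,0]],[[0,0,-5],[0,0,0]],[[0,0,-5],[0,0.14,0]],[[0,0,0],[0,0.14,0]]]'
python3 -m crank '[[[0,0,0],[0,0.14,0]],[[0,0,0],[0,0.14,0]],[[0,0,0],[0,0.13,0]],[[0,0,0],[0,0,0]],[[0,0,0],[0,0,0]]]'
cat > bd.py <<'E'
from m import *
p,X,pl=cloud("wrist","wb"); z=X[...,2]; hsv=cv2.cvtColor(p,cv2.COLOR_RGB2HSV)
q=X[...,:2]-[.5305,-.0096]; c,s=np.cos(.107),np.sin(.107); a=q@[c,s]; b=q@[-s,c]
w=(hsv[...,0]<15)&(hsv[...,1]>90)&(abs(a)<.06)&(abs(b)<.13)
m=w&(z>.054)&(z<.070); r=cv2.minAreaRect((np.c_[a[m],b[m]]*1000).astype(np.float32)); print("board (seat frame, mm)",m.sum(),np.round(r,1) if 0 else r)
F=m&(np.hypot(a,b)>.04); A=np.c_[a[F],b[F],np.ones(F.sum())]; print("plane slopes,z",np.linalg.lstsq(A,z[F],rcond=None)[0].round(4))
k=w&(z>.072)&(z<.082); S=np.c_[a[k],b[k]]; print("ring",k.sum(),np.median(z[k]),[np.round(t,4) for t in cv2.minEnclosingCircle((S*1000).astype(np.float32))] if k.sum() else 0)
E
python3 bd.py; python3 -c '
from m import *
go([.5238,.0,.25],Rt(.107,0))'
```

```text
clock: 29.25
tcp_pos: [0.5233, 0.053, 0.0402]
orientation: [1.706, 1.907, -0.612]
contact_force: [1.4, 0.4, -0.4]
grip_width: 0.0848
gripper_force: 0.0
clock: 29.75
tcp_pos: [0.5144, 0.1632, 0.1678]
orientation: [1.866, 2.106, -0.367]
contact_force: [0.9, 0.1, 0.2]
grip_width: 0.0851
gripper_force: 0.0
clock: 30.25
tcp_pos: [0.5119, 0.153, 0.1638]
orientation: [2.096, 2.338, -0.0]
contact_force: [-0.7, 0.5, -0.9]
grip_width: 0.0851
gripper_force: 0.0
board (seat frame, mm) 5762 ((0.8946609497070312, 60.50091552734375), (71.02462768554688, 67.55144500732422), 89.53395080566406)
plane slopes,z [-0.0026 -0.0232  0.0643]
ring 25 0.07298738185132347 [array([ 1.709 , 30.1376]), np.float64(6.2854)]
pos [0.5116 0.1547 0.1636] shift cm [-15.52  -0.51  -8.62] turn [0.001 0.001 0.005]
```

View pics/wb.png

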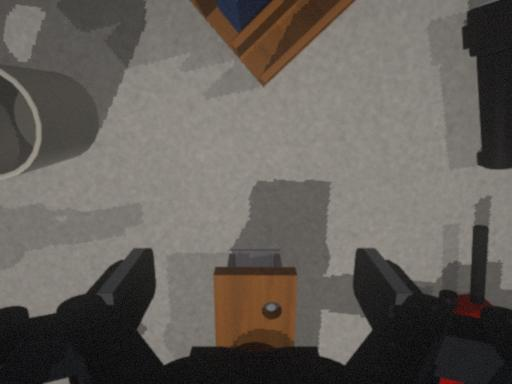

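Only the board's near end is in view, with a pin in its hole at (271,310). I'll move to see the whole board.

```bash

python3 -m crank '[[[-4.8,0,-2],[0,0,0]],[[-4.8,0,-3],[0,0,0]],[[-4.8,0,-3],[0,0,0]],[[-4.8,0,-3],[0,0,0]],[[-4.8,0,0],[0,0,0]]]'
python3 -m crank '[[[0,0,0],[0,0,0]],[[0,0,0],[0,0,0]],[[0,0,0],[0,0,0]]]'
python3 bd.py
```

```text
clock: 30.8
tcp_pos: [0.5391, -0.0643, 0.266]
orientation: [2.083, 2.344, 0.007]
contact_force: [1.4, 0.9, 0.1]
grip_width: 0.0855
gripper_force: 0.0
clock: 31.1
tcp_pos: [0.5365, -0.0627, 0.2618]
orientation: [-2.088, -2.347, 0.001]
contact_force: [-0.2, 0.3, -0.0]
grip_width: 0.085
gripper_force: 0.0
board (seat frame, mm) 12050 ((0.8944129943847656, -0.27703857421875), (190.24252319335938, 67.66632080078125), 89.78416442871094)
plane slopes,z [ 0.0008 -0.0014  0.0629]
ring 884 0.07662114571157139 [array([ 0.5569, -0.4015]), np.float64(31.4492)]
```

The board is seated: level, top face at 63 mm, offset 0.9/−0.3 mm. Now the tumblers, starting with the one I set aside.

```bash
cat > tb.py <<'E'
import sys; from m import *
x,y=map(float,sys.argv[1:3]); zr=float(sys.argv[3]) if len(sys.argv)>3 else .072
p,X,pl=cloud("wrist"); z=X[...,2]
m=(abs(z-zr)<.006)&(np.hypot(X[...,0]-x,X[...,1]-y)<.055)
if m.sum()>20:
    c,R=circ(X[m]); print("rim",m.sum(),c.round(4),R.round(4),np.median(z[m]).round(4)); x,y=c
go([x,y,zr-.032])
E
python3 -m crank '[[[-4.9,-2.5,0],[0,0,0]],[[-4.9,-2.5,0],[0,0,0]],[[-4.9,-2.5,0],[0,0,0]],[[0,0,0],[0,0,0]],[[0,0,0],[0,0,0]]]'
python3 tb.py .4607 -.2191
```

```text
clock: 31.65
tcp_pos: [0.4836, -0.2055, 0.2623]
orientation: [2.094, 2.342, 0.001]
contact_force: [0.6, 1.0, -0.4]
grip_width: 0.085
gripper_force: 0.0
rim 716 [ 0.4621 -0.2243] 0.0311 0.0726
pos [ 0.4842 -0.2041  0.2622] shift cm [-1.77 -2.45 22.22] turn [0. 0. 0.]
```

```bash

python3 -m crank '[[[-0.9,-1.2,4.4],[0,0,0]],[[-0.9,-1.2,4.4],[0,0,0]],[[0,0,4.4],[0,0,0]],[[0,0,4.4],[0,0,0]],[[0,0,0],[0,0,0]]]'
python3 -m crank '[[[0,0,4],[0,0,0]],[[0,0,0.6],[0,0,0]],[[0,0,0],[0,0,0]],[[0,0,0],[0,0,0]]]'
python3 -c '
from h import *
go([.4621,-.2243,.040])'
```

```text
clock: 32.2
tcp_pos: [0.4592, -0.2223, 0.0815]
orientation: [-2.082, -2.34, 0.005]
contact_force: [-1.7, 0.1, -0.5]
grip_width: 0.0849
gripper_force: 0.0
clock: 32.6
tcp_pos: [0.4636, -0.2264, 0.0424]
orientation: [2.09, 2.341, 0.003]
contact_force: [-0.3, 0.4, 0.5]
grip_width: 0.0853
gripper_force: 0.0
pos [ 0.4636 -0.2264  0.0424] shift cm [ 0.23 -0.13  0.24] turn [0. 0. 0.]
```

```bash

python3 -m crank '[[[0.2,-0.1,0.2],[0,0,0]],[[0,0,0],[0,0,0]]]'
python3 -m crank '[[[0,0,0],[0,0,0]],[[0,0,0],[0,0,0]],[[0,0,0],[0,0,0]],[[0,0,0],[0,0,0]],[[0,0,0],[0,0,0]]]' 4 60
python3 -m crank '[[[0,0,-2],[0,0,0]],[[0,0,-5],[0,0,0]],[[0,0,-5],[0,0,0]],[[0,0,0],[0,0,0]],[[0,0,0],[0,0,0]]]'
python3 -c '
from h import *
go([.5312,-.0098,.16],Rt(.107))'
```

```text
clock: 32.8
tcp_pos: [0.4615, -0.2244, 0.0396]
orientation: [2.092, 2.341, 0.003]
contact_force: [-0.1, 1.0, 0.7]
grip_width: 0.0848
gripper_force: 0.0
clock: 33.3
tcp_pos: [0.4612, -0.2247, 0.0397]
orientation: [2.093, 2.341, 0.003]
contact_force: [-3.2, 1.9, 13.7]
grip_width: 0.0654
gripper_force: 63.3
clock: 33.8
tcp_pos: [0.4613, -0.2246, 0.1595]
orientation: [2.091, 2.34, 0.004]
contact_force: [-0.6, -0.0, -1.9]
grip_width: 0.0652
gripper_force: 67.7
pos [ 0.4613 -0.2246  0.1595] shift cm [ 2.056e+01  9.360e+00 -2.000e-02] turn [0.004 0.001 0.005]
```

```bash

python3 -m crank '[[[4.1,1.87,0],[0,0,0.005]],[[4.1,1.87,0],[0,0,0]],[[4.1,1.87,0],[0,0,0]],[[4.1,1.87,0],[0,0,0]],[[4.1,1.87,0],[0,0,0]]]'
python3 -m crank '[[[0,0,0],[0,0,0]],[[0,0,2],[0,0,0]],[[0,0,1.5],[0,0,0]],[[0,0,0],[0,0,0]],[[0,0,0],[0,0,0]]]'
python3 -c '
from h import *
go([.5312,-.0098,.1025],Rt(.107))'
```

```text
clock: 34.3
tcp_pos: [0.5304, -0.009, 0.1567]
orientation: [-2.099, -2.336, 0.003]
contact_force: [1.6, -0.1, -1.7]
grip_width: 0.0651
gripper_force: 67.6
clock: 34.8
tcp_pos: [0.5306, -0.0111, 0.1225]
orientation: [-2.099, -2.336, 0.002]
contact_force: [-0.3, 0.1, -1.5]
grip_width: 0.0652
gripper_force: 67.6
pos [ 0.5306 -0.0111  0.1225] shift cm [0.12 0.08 2.  ] turn [-0.002  0.    -0.   ]
```

```bash

python3 -m crank '[[[0.1,0.1,1],[0,0,0]],[[0,0,0.7],[0,0,0]],[[0,0,0],[0,0,0]],[[0,0,0],[0,0,0]]]'
python3 -m crank '[[[0,0,0.2],[0,0,0]],[[0,0,0],[0,0,0]],[[0,0,0],[0,0,0]]]'
python3 -m crank '[[[0,0,0],[0,0,0]],[[0,0,0],[0,0,0]],[[0,0,0],[0,0,0]],[[0,0,0],[0,0,0]],[[0,0,0],[0,0,0]]]' 8.5
python3 -m crank '[[[0,0,-2],[0,0,0]],[[0,0,-5],[0,0,0]],[[0,0,-5],[0,0,0]],[[0,0,-4],[0,0,0]],[[0,0,0],[0,0,0]]]'
python3 -m crank '[[[-4.5,0,0],[0,0,0]],[[-4.5,0,0],[0,0,0]],[[0,0,0],[0,0,0]],[[0,0,0],[0,0,0]]]'
python3 tb.py .5312 -.0098 .134; python3 bd.py;python3 tb.py .595 -.198
```

```text
clock: 35.2
tcp_pos: [0.5324, -0.0097, 0.1065]
orientation: [2.099, 2.337, 0.001]
contact_force: [-0.6, -0.2, -1.0]
grip_width: 0.065
gripper_force: 67.6
clock: 35.5
tcp_pos: [0.5326, -0.0096, 0.1047]
orientation: [2.099, 2.336, 0.002]
contact_force: [0.2, -0.2, -1.7]
grip_width: 0.0649
gripper_force: 67.6
clock: 36.0
tcp_pos: [0.5326, -0.0096, 0.1046]
orientation: [2.099, 2.336, 0.001]
contact_force: [-0.3, 1.0, -0.1]
grip_width: 0.0848
gripper_force: 0.0
clock: 36.5
tcp_pos: [0.5357, -0.0097, 0.2705]
orientation: [2.095, 2.331, 0.015]
contact_force: [-0.0, 0.4, -0.7]
grip_width: 0.085
gripper_force: 0.0
clock: 36.9
tcp_pos: [0.5415, -0.1002, 0.2639]
orientation: [2.103, 2.334, 0.0]
contact_force: [-0.7, 0.7, -0.4]
grip_width: 0.0848
gripper_force: 0.0
rim 1277 [ 0.5332 -0.0099] 0.031 0.1344
pos [ 0.5416 -0.0987  0.2639] shift cm [ 8.91  0.1  16.19] turn [0. 0. 0.]
board (seat frame, mm) 5835 ((0.8083038330078125, -13.839424133300781), (163.44873046875, 67.3550796508789), 89.81086730957031)
plane slopes,z [ 0.0005 -0.0019  0.0628]
ring 0 nan 0
rim 746 [ 0.5957 -0.1968] 0.0312 0.0723
pos [ 0.5418 -0.0975  0.2641] shift cm [-10.46   4.26  22.4 ] turn [0. 0. 0.]
  return _methods._mean(a, axis=axis, dtype=dtype,
  ret = ret.dtype.type(ret / rcount)
```

```bash

python3 -m crank '[[[-3.5,1.4,0],[0,0,0]],[[-3.5,1.4,2],[0,0,0]],[[-3.5,1.4,2.5],[0,0,0]],[[0,0,3],[0,0,0]],[[0,0,0],[0,0,0]]]'
python3 tb.py .5957 -.1968
python3 -m crank '[[[0,0,4.5],[0,0,0]],[[0,0,4.5],[0,0,0]],[[0,0,0],[0,0,0]],[[0,0,0],[0,0,0]]]'
python3 -c '
from h import *
go([.5957,-.1968,.040])'
```

```text
clock: 37.55
tcp_pos: [0.5927, -0.1974, 0.1852]
orientation: [-2.094, -2.333, 0.005]
contact_force: [-0.3, 0.7, -0.0]
grip_width: 0.0848
gripper_force: 0.0
rim 1199 [ 0.5959 -0.1969] 0.0311 0.0725
pos [ 0.5939 -0.197   0.1877] shift cm [-0.04  0.25 14.76] turn [0. 0. 0.]
clock: 38.0
tcp_pos: [0.596, -0.1979, 0.1013]
orientation: [2.096, 2.338, 0.002]
contact_force: [-0.4, -0.8, 0.4]
grip_width: 0.0849
gripper_force: 0.0
pos [ 0.596  -0.1979  0.1013] shift cm [ 0.11 -0.03  6.13] turn [0. 0. 0.]
```

```bash

python3 -m crank '[[[0.1,0,3],[0,0,0]],[[0,0,3.1],[0,0,0]],[[0,0,0],[0,0,0]],[[0,0,0],[0,0,0]]]'
python3 -m crank '[[[0,0,0],[0,0,0]],[[0,0,0],[0,0,0]],[[0,0,0],[0,0,0]],[[0,0,0],[0,0,0]],[[0,0,0],[0,0,0]]]' 4 60
python3 -m crank '[[[0,0,-2],[0,0,0]],[[0,0,-5],[0,0,0]],[[0,0,-5],[0,0,0]],[[0,0,-5],[0,0,0]],[[0,0,0],[0,0,0]]]'
python3 -m crank '[[[0,0,0],[0,0,0]],[[0,0,0],[0,0,0]]]'
python3 -c '
from h import *
go([.5332,-.0099,.21],Rt(.107))'
```

```text
clock: 38.4
tcp_pos: [0.5968, -0.1983, 0.0414]
orientation: [2.096, 2.335, 0.004]
contact_force: [0.6, 0.3, 0.4]
grip_width: 0.0851
gripper_force: 0.0
clock: 38.9
tcp_pos: [0.597, -0.1986, 0.0416]
orientation: [2.096, 2.334, 0.005]
contact_force: [-0.5, 0.7, 8.5]
grip_width: 0.0629
gripper_force: 66.6
clock: 39.4
tcp_pos: [0.5991, -0.2003, 0.2178]
orientation: [2.091, 2.326, 0.013]
contact_force: [0.6, -0.0, -1.3]
grip_width: 0.0631
gripper_force: 67.1
clock: 39.6
tcp_pos: [0.594, -0.1975, 0.2078]
orientation: [-2.098, -2.337, -0.0]
contact_force: [0.1, 0.1, -2.1]
grip_width: 0.0629
gripper_force: 67.1
pos [ 0.594  -0.1975  0.2078] shift cm [19.3  -4.03 -0.21] turn [-0.    -0.001  0.   ]
```

```bash

python3 -m crank '[[[4.8,-1,0],[0,0,0]],[[4.8,-1,0],[0,0,0]],[[4.8,-1,0],[0,0,0]],[[4.8,-1,0],[0,0,0]],[[0,0,0],[0,0,0]]]'
python3 -m crank '[[[0,0,0],[0,0,0]],[[0,0,0],[0,0,0]]]'
python3 - <<'E'
from h import *
go([.5332,-.0099,.1395],Rt(.107)); cloud("side","s12"); cloud("top","t12")
cv2.imwrite("pics/s12c.png",np.hstack([cv2.resize(cv2.imread("pics/s12.png")[110:240,200:300],(400,520),interpolation=cv2.INTER_CUBIC),cv2.resize(cv2.imread("pics/t12.png")[130:230,200:277],(400,520),interpolation=cv2.INTER_CUBIC)]))
E
```

```text
clock: 40.1
tcp_pos: [0.5315, -0.0032, 0.2063]
orientation: [-2.083, -2.345, 0.001]
contact_force: [0.5, 0.4, -1.9]
grip_width: 0.0635
gripper_force: 67.0
clock: 40.3
tcp_pos: [0.5342, -0.0125, 0.2077]
orientation: [2.1, 2.336, -0.002]
contact_force: [0.3, -0.5, -2.0]
grip_width: 0.0632
gripper_force: 67.0
pos [ 0.5342 -0.0125  0.2077] shift cm [ 0.28 -0.06  6.82] turn [-0.001  0.001 -0.001]
```

View pics/s12c.png

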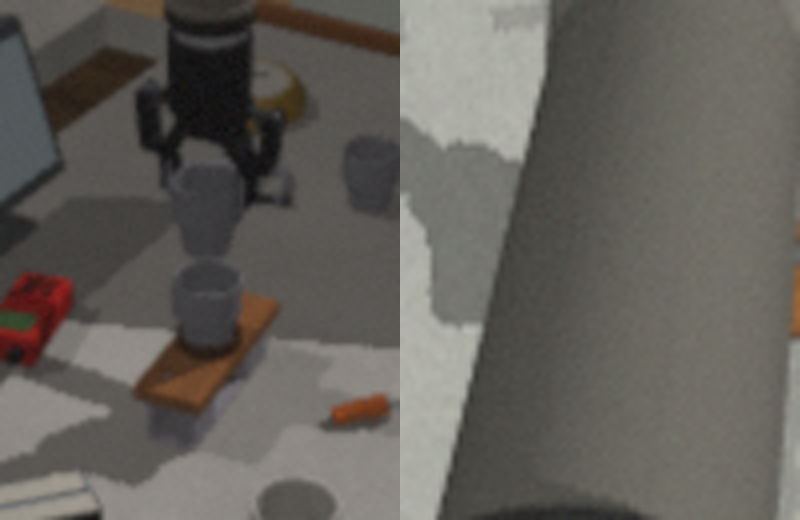

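The held tumbler at (208,205) is upright, directly above the one in the ring at (207,300). Lowering.

```bash

python3 -m crank '[[[0.3,0,1.5],[0,0,0]],[[0,0,1.5],[0,0,0]],[[0,0,1.5],[0,0,0]],[[0,0,0],[0,0,0]],[[0,0,0],[0,0,0]]]'
python3 -m crank '[[[0,0,1],[0,0,0]],[[0,0,0],[0,0,0]],[[0,0,0],[0,0,0]]]'
python3 -m crank '[[[0,0,0.8],[0,0,0]],[[0,0,0],[0,0,0]],[[0,0,0],[0,0,0]]]'
python3 -c '
from h import *
go([.5332,-.0099,.1395],Rt(.107))'
```

```text
clock: 40.9
tcp_pos: [0.5344, -0.0095, 0.1636]
orientation: [2.101, 2.335, 0.0]
contact_force: [0.9, -0.2, -1.6]
grip_width: 0.0632
gripper_force: 67.0
clock: 41.2
tcp_pos: [0.5343, -0.0085, 0.1536]
orientation: [2.099, 2.336, 0.001]
contact_force: [0.5, -0.8, -2.0]
grip_width: 0.0636
gripper_force: 67.0
clock: 41.5
tcp_pos: [0.5341, -0.0084, 0.1453]
orientation: [2.099, 2.337, 0.0]
contact_force: [-0.1, 0.6, -1.6]
grip_width: 0.0633
gripper_force: 67.0
pos [ 0.5341 -0.0084  0.1453] shift cm [-0.14 -0.1   0.58] turn [0.001 0.    0.   ]
```

```bash

python3 -m crank '[[[-0.1,-0.1,0.3],[0,0,0]],[[0,0,0],[0,0,0]],[[0,0,0],[0,0,0]]]'
python3 -m crank '[[[0,0,0.15],[0,0,0]],[[0,0,0],[0,0,0]],[[0,0,0],[0,0,0]]]'
python3 -m crank '[[[0,0,0],[0,0,0]],[[0,0,0],[0,0,0]],[[0,0,0],[0,0,0]],[[0,0,0],[0,0,0]],[[0,0,0],[0,0,0]]]' 8.5
python3 -m crank '[[[0,0,-2],[0,0,0]],[[0,0,-5],[0,0,0]],[[0,0,-5],[0,0,0]],[[0,0,-4],[0,0,0]],[[0,0,0],[0,0,0]]]'
python3 -m crank '[[[-4.7,0,0],[0,0,0]],[[-4.7,0,0],[0,0,0]],[[0,0,0],[0,0,0]],[[0,0,0],[0,0,0]]]'
python3 tb.py .5332 -.0099 .171;python3 tb.py .446 -.352
```

```text
clock: 41.8
tcp_pos: [0.5335, -0.0095, 0.1426]
orientation: [2.099, 2.337, 0.001]
contact_force: [0.2, 0.8, -2.7]
grip_width: 0.0634
gripper_force: 67.0
clock: 42.1
tcp_pos: [0.5335, -0.0095, 0.1411]
orientation: [2.099, 2.337, 0.001]
contact_force: [0.1, -0.1, -1.9]
grip_width: 0.0635
gripper_force: 67.0
clock: 42.6
tcp_pos: [0.5335, -0.0095, 0.1411]
orientation: [2.099, 2.336, 0.002]
contact_force: [-0.1, 0.4, 0.5]
grip_width: 0.0852
gripper_force: 0.0
clock: 43.1
tcp_pos: [0.5365, -0.0098, 0.3071]
orientation: [2.095, 2.331, 0.015]
contact_force: [-0.1, 0.6, -0.2]
grip_width: 0.085
gripper_force: 0.0
clock: 43.5
tcp_pos: [0.5429, -0.1041, 0.3005]
orientation: [2.103, 2.334, 0.0]
contact_force: [1.0, 0.2, -0.3]
grip_width: 0.0849
gripper_force: 0.0
rim 1305 [ 0.5341 -0.0085] 0.031 0.1715
pos [ 0.543  -0.1025  0.3004] shift cm [ 9.43  0.11 16.14] turn [0. 0. 0.]
rim 417 [ 0.4464 -0.3498] 0.0312 0.0717
pos [ 0.5432 -0.1017  0.3005] shift cm [-23.64 -12.32  26.03] turn [0. 0. 0.]
```

Two are stacked (rim at 171.5 mm). Next tumbler at (0.446, −0.350).

```bash

python3 -m crank '[[[-4.2,-2.1,0],[0,0,0]],[[-4.2,-2.1,0],[0,0,0]],[[-4.2,-2.1,0],[0,0,0]],[[-4.2,-2.1,0],[0,0,0]],[[-4.2,-2.1,2],[0,0,0]]]'
python3 -m crank '[[[-2.6,-1.8,3],[0,0,0]],[[0,0,4],[0,0,0]],[[0,0,2],[0,0,0]],[[0,0,0],[0,0,0]],[[0,0,0],[0,0,0]]]'
python3 tb.py .4464 -.3498; python3 tb.py .559 -.42
```

```text
clock: 44.1
tcp_pos: [0.4632, -0.3229, 0.2832]
orientation: [2.092, 2.337, 0.005]
contact_force: [0.7, -0.5, 0.3]
grip_width: 0.0851
gripper_force: 0.0
clock: 44.6
tcp_pos: [0.4477, -0.3489, 0.1917]
orientation: [2.096, 2.339, 0.002]
contact_force: [0.1, 0.6, 1.2]
grip_width: 0.085
gripper_force: 0.0
rim 1157 [ 0.4461 -0.3502] 0.0311 0.0725
pos [ 0.448  -0.3494  0.1925] shift cm [-0.04 -0.24 15.24] turn [0. 0. 0.]
rim 803 [ 0.5585 -0.4195] 0.0311 0.0724
pos [ 0.4482 -0.3498  0.1928] shift cm [-8.11 10.16 15.33] turn [0. 0. 0.]
```

```bash

python3 -m crank '[[[0,-0.2,4.5],[0,0,0]],[[0,0,4.5],[0,0,0]],[[0,0,3.2],[0,0,0]],[[0,0,3],[0,0,0]],[[0,0,0],[0,0,0]]]'
python3 -m crank '[[[0,0,0],[0,0,0]],[[0,0,0],[0,0,0]]]'
python3 -m crank '[[[0,0,0],[0,0,0]],[[0,0,0],[0,0,0]],[[0,0,0],[0,0,0]],[[0,0,0],[0,0,0]],[[0,0,0],[0,0,0]]]' 4 60
python3 -m crank '[[[0,0,-2],[0,0,0]],[[0,0,-5],[0,0,0]],[[0,0,-5],[0,0,0]],[[0,0,-5],[0,0,0]],[[0,0,-4],[0,0,0]]]'
python3 -m crank '[[[0,0,0],[0,0,0]],[[0,0,0],[0,0,0]]]'
python3 -c '
from h import *
go([.5341,-.0087,.25],Rt(.107))'
```

```text
clock: 45.2
tcp_pos: [0.4442, -0.3485, 0.0374]
orientation: [-2.096, -2.336, -0.001]
contact_force: [-0.8, 0.3, 0.6]
grip_width: 0.0849
gripper_force: 0.0
clock: 45.4
tcp_pos: [0.4465, -0.3511, 0.0416]
orientation: [2.096, 2.334, 0.003]
contact_force: [0.3, 0.8, -0.2]
grip_width: 0.0848
gripper_force: 0.0
clock: 45.9
tcp_pos: [0.4459, -0.3506, 0.0413]
orientation: [2.097, 2.335, 0.003]
contact_force: [-2.4, 1.4, 9.2]
grip_width: 0.0638
gripper_force: 64.3
clock: 46.4
tcp_pos: [0.4447, -0.3505, 0.2529]
orientation: [2.097, 2.334, 0.003]
contact_force: [1.2, -0.8, -2.2]
grip_width: 0.0631
gripper_force: 67.5
clock: 46.6
tcp_pos: [0.4449, -0.35, 0.2503]
orientation: [2.097, 2.335, 0.004]
contact_force: [-0.5, -0.2, -2.2]
grip_width: 0.0634
gripper_force: 67.6
pos [ 0.4449 -0.35    0.2503] shift cm [32.98 12.53  0.06] turn [0.004 0.001 0.   ]
```

```bash

python3 -m crank '[[[4.1,1.56,0],[0,0,0]],[[4.1,1.56,0],[0,0,0]],[[4.1,1.56,0],[0,0,0]],[[4.1,1.56,0],[0,0,0]],[[4.1,1.56,0],[0,0,0]]]'
python3 -m crank '[[[4.1,1.56,0],[0,0,0]],[[4.1,1.56,0],[0,0,0]],[[4.1,1.56,0],[0,0,0]],[[0,0,0],[0,0,0]],[[0,0,0],[0,0,0]]]'
python3 -m crank '[[[0,0,0],[0,0,0]],[[0,0,0],[0,0,0]]]'
python3 -c '
from h import *
go([.5341,-.0087,.1775],Rt(.107))'
```

```text
clock: 47.1
tcp_pos: [0.4991, -0.1358, 0.2477]
orientation: [-2.098, -2.336, 0.002]
contact_force: [0.5, -0.4, -1.5]
grip_width: 0.0637
gripper_force: 67.6
clock: 47.6
tcp_pos: [0.5326, -0.0093, 0.2476]
orientation: [-2.095, -2.34, 0.004]
contact_force: [0.2, -0.9, -1.5]
grip_width: 0.0636
gripper_force: 67.5
clock: 47.8
tcp_pos: [0.533, -0.0122, 0.2489]
orientation: [2.102, 2.334, -0.001]
contact_force: [0.7, 0.1, -1.1]
grip_width: 0.063
gripper_force: 67.6
pos [ 0.533  -0.0122  0.2489] shift cm [0.34 0.15 7.14] turn [-0.     0.001 -0.002]
```

Target about 0.178. Lowering in stages.

```bash

python3 -m crank '[[[0.3,0.1,1.5],[0,0,0]],[[0,0,1.5],[0,0,0]],[[0,0,1.5],[0,0,0]],[[0,0,0],[0,0,0]],[[0,0,0],[0,0,0]]]'
python3 -m crank '[[[0,0,1],[0,0,0]],[[0,0,0],[0,0,0]],[[0,0,0],[0,0,0]]]'
python3 -m crank '[[[0,0,0.8],[0,0,0]],[[0,0,0],[0,0,0]],[[0,0,0],[0,0,0]]]'
python3 -c '
from h import *
go([.5341,-.0087,.178],Rt(.107))'
```

```text
clock: 48.3
tcp_pos: [0.5343, -0.0084, 0.2046]
orientation: [2.101, 2.335, 0.001]
contact_force: [1.1, 0.6, -1.5]
grip_width: 0.0635
gripper_force: 67.6
clock: 48.6
tcp_pos: [0.5344, -0.0076, 0.1945]
orientation: [2.099, 2.336, 0.001]
contact_force: [-0.2, -0.1, -1.4]
grip_width: 0.0632
gripper_force: 67.6
clock: 48.9
tcp_pos: [0.5342, -0.0075, 0.1862]
orientation: [2.099, 2.337, 0.001]
contact_force: [0.8, 0.5, -2.0]
grip_width: 0.0634
gripper_force: 67.6
pos [ 0.5342 -0.0075  0.1862] shift cm [-0.12 -0.03  0.82] turn [0.001 0.    0.   ]
```

```bash

python3 -m crank '[[[-0.1,0,0.5],[0,0,0]],[[0,0,0],[0,0,0]],[[0,0,0],[0,0,0]]]'
python3 -m crank '[[[0,0,0.25],[0,0,0]],[[0,0,0],[0,0,0]],[[0,0,0],[0,0,0]]]'
python3 -m crank '[[[0,0,0],[0,0,0]],[[0,0,0],[0,0,0]],[[0,0,0],[0,0,0]],[[0,0,0],[0,0,0]],[[0,0,0],[0,0,0]]]' 8.5
python3 -m crank '[[[0,0,-2],[0,0,0]],[[0,0,-5],[0,0,0]],[[0,0,-5],[0,0,0]],[[0,0,-3],[0,0,0]],[[0,0,0],[0,0,0]]]'
python3 -m crank '[[[-4.7,0,0],[0,0,0]],[[-4.7,0,0],[0,0,0]],[[0,0,0],[0,0,0]],[[0,0,0],[0,0,0]]]'
python3 tb.py .5332 -.0099 .208;python3 tb.py .5585 -.4195
```

```text
clock: 49.2
tcp_pos: [0.5345, -0.0086, 0.1813]
orientation: [2.099, 2.337, 0.001]
contact_force: [-0.5, -0.1, -1.7]
grip_width: 0.0636
gripper_force: 67.6
clock: 49.5
tcp_pos: [0.5345, -0.0085, 0.1789]
orientation: [2.099, 2.337, 0.001]
contact_force: [-0.1, -0.0, -1.6]
grip_width: 0.0636
gripper_force: 67.6
clock: 50.0
tcp_pos: [0.5346, -0.0085, 0.1791]
orientation: [2.099, 2.336, 0.002]
contact_force: [0.7, -0.3, -0.2]
grip_width: 0.085
gripper_force: 0.0
clock: 50.5
tcp_pos: [0.5369, -0.0087, 0.3339]
orientation: [2.095, 2.332, 0.013]
contact_force: [0.6, 0.7, -0.5]
grip_width: 0.0851
gripper_force: 0.0
clock: 50.9
tcp_pos: [0.5439, -0.1032, 0.3283]
orientation: [2.103, 2.334, 0.0]
contact_force: [0.1, 0.6, 0.0]
grip_width: 0.0853
gripper_force: 0.0
rim 1409 [ 0.5353 -0.0089] 0.031 0.2084
pos [ 0.5441 -0.1015  0.3282] shift cm [ 9.29  0.11 15.22] turn [0. 0. 0.]
pos [ 0.5443 -0.1007  0.3282] shift cm [-31.87  -2.04  28.81] turn [0. 0. 0.]
```

```bash

python3 -m crank '[[[-4.8,-0.3,0],[0,0,0]],[[-4.8,-0.3,0],[0,0,0]],[[-4.8,-0.3,0],[0,0,0]],[[-4.8,-0.3,0],[0,0,0]],[[-4.5,-0.3,2],[0,0,0]]]'
python3 -m crank '[[[-4.1,-0.3,2.5],[0,0,0]],[[-4.1,-0.2,2.5],[0,0,0]],[[0,0,5],[0,0,0]],[[0,0,2],[0,0,0]],[[0,0,0],[0,0,0]]]'
python3 -m crank '[[[0,0,0],[0,0,0]]]'
python3 tb.py .5585 -.4195
```

```text
clock: 51.5
tcp_pos: [0.557, -0.3402, 0.3109]
orientation: [2.092, 2.337, 0.005]
contact_force: [0.4, 0.2, -0.8]
grip_width: 0.0849
gripper_force: 0.0
clock: 52.0
tcp_pos: [0.5581, -0.4177, 0.1842]
orientation: [-2.092, -2.334, -0.001]
contact_force: [0.6, 0.6, 0.1]
grip_width: 0.0852
gripper_force: 0.0
clock: 52.1
tcp_pos: [0.56, -0.4201, 0.1893]
orientation: [2.096, 2.339, 0.002]
contact_force: [0.4, -0.4, -0.0]
grip_width: 0.0852
gripper_force: 0.0
rim 1166 [ 0.5593 -0.42  ] 0.031 0.0725
pos [ 0.5603 -0.4208  0.1906] shift cm [ 0.11 -0.14 15.06] turn [0. 0. 0.]
```

```bash

python3 -m crank '[[[0.1,-0.1,4.5],[0,0,0]],[[0,0,4.5],[0,0,0]],[[0,0,3.1],[0,0,0]],[[0,0,3],[0,0,0]],[[0,0,0],[0,0,0]]]'
python3 -m crank '[[[0,0,0],[0,0,0]],[[0,0,0],[0,0,0]]]'
python3 -m crank '[[[0,0,0],[0,0,0]],[[0,0,0],[0,0,0]],[[0,0,0],[0,0,0]],[[0,0,0],[0,0,0]],[[0,0,0],[0,0,0]]]' 4 60
python3 -m crank '[[[0,0,-2],[0,0,0]],[[0,0,-5],[0,0,0]],[[0,0,-5],[0,0,0]],[[0,0,-5],[0,0,0]],[[0,0,-5],[0,0,0]]]'
python3 -m crank '[[[0,0,-3],[0,0,0]],[[0,0,0],[0,0,0]],[[0,0,0],[0,0,0]]]'
python3 -c '
from h import *
go([.5348,-.0089,.29],Rt(.107))'
```

```text
clock: 52.65
tcp_pos: [0.5574, -0.4183, 0.0359]
orientation: [-2.095, -2.336, -0.002]
contact_force: [-0.1, 0.3, -0.1]
grip_width: 0.0849
gripper_force: 0.0
clock: 52.85
tcp_pos: [0.5597, -0.4216, 0.0411]
orientation: [2.095, 2.333, 0.002]
contact_force: [-0.4, -0.3, 0.9]
grip_width: 0.085
gripper_force: 0.0
clock: 53.35
tcp_pos: [0.559, -0.4213, 0.0409]
orientation: [2.097, 2.334, 0.003]
contact_force: [-1.6, 1.8, 9.5]
grip_width: 0.0649
gripper_force: 64.9
clock: 53.85
tcp_pos: [0.5572, -0.4202, 0.2608]
orientation: [2.099, 2.336, 0.002]
contact_force: [1.0, -0.2, -1.6]
grip_width: 0.0653
gripper_force: 67.4
clock: 54.15
tcp_pos: [0.5575, -0.4204, 0.2888]
orientation: [2.098, 2.335, 0.003]
contact_force: [-0.3, -0.3, -2.6]
grip_width: 0.0654
gripper_force: 67.4
pos [ 0.5575 -0.4204  0.2888] shift cm [41.16  2.14 -0.13] turn [0.003 0.001 0.   ]
```

```bash

python3 -m crank '[[[4.6,0.24,0],[0,0,0]],[[4.6,0.24,0],[0,0,0]],[[4.6,0.24,0],[0,0,0]],[[4.6,0.24,0],[0,0,0]],[[4.6,0.24,0],[0,0,0]]]'
python3 -m crank '[[[4.6,0.24,0],[0,0,0]],[[4.6,0.24,0],[0,0,0]],[[4.6,0.24,0],[0,0,0]],[[4.3,0.22,0],[0,0,0]],[[0,0,0],[0,0,0]]]'
python3 -m crank '[[[0,0,0],[0,0,0]],[[0,0,0],[0,0,0]]]'
python3 -c '
from h import *
go([.5348,-.0089,.2147],Rt(.107))'
```

```text
clock: 54.65
tcp_pos: [0.5434, -0.188, 0.286]
orientation: [-2.098, -2.336, 0.001]
contact_force: [0.7, 0.2, -2.0]
grip_width: 0.0653
gripper_force: 67.4
clock: 55.15
tcp_pos: [0.5334, -0.0014, 0.2859]
orientation: [-2.084, -2.346, 0.0]
contact_force: [0.0, -0.8, -1.6]
grip_width: 0.0654
gripper_force: 67.4
clock: 55.35
tcp_pos: [0.5342, -0.0108, 0.2871]
orientation: [2.101, 2.335, -0.002]
contact_force: [0.6, -0.6, -2.0]
grip_width: 0.0651
gripper_force: 67.5
pos [ 0.5342 -0.0108  0.2871] shift cm [0.19 0.08 7.24] turn [-0.001  0.001 -0.001]
```

```bash

python3 -m crank '[[[0.1,0,1.5],[0,0,0]],[[0,0,1.5],[0,0,0]],[[0,0,1.5],[0,0,0]],[[0,0,0],[0,0,0]],[[0,0,0],[0,0,0]]]'
python3 -m crank '[[[0,0,1],[0,0,0]],[[0,0,0],[0,0,0]],[[0,0,0],[0,0,0]]]'
python3 -m crank '[[[0,0,0.8],[0,0,0]],[[0,0,0],[0,0,0]],[[0,0,0],[0,0,0]]]'
python3 -c '
from h import *
go([.5348,-.0089,.2147],Rt(.107))'
```

```text
clock: 55.85
tcp_pos: [0.5347, -0.0099, 0.243]
orientation: [2.101, 2.334, -0.0]
contact_force: [-0.3, -0.6, -0.9]
grip_width: 0.065
gripper_force: 67.4
clock: 56.15
tcp_pos: [0.5349, -0.0086, 0.233]
orientation: [2.099, 2.336, 0.001]
contact_force: [0.1, 0.2, -1.2]
grip_width: 0.0648
gripper_force: 67.4
clock: 56.45
tcp_pos: [0.5348, -0.0084, 0.2248]
orientation: [2.099, 2.337, 0.001]
contact_force: [-0.3, 0.2, -0.9]
grip_width: 0.0651
gripper_force: 67.4
pos [ 0.5348 -0.0084  0.2248] shift cm [-0.05 -0.    1.01] turn [0.001 0.    0.   ]
```

```bash

python3 -m crank '[[[0,0,0.7],[0,0,0]],[[0,0,0],[0,0,0]],[[0,0,0],[0,0,0]]]'
python3 -m crank '[[[0,0,0.25],[0,0,0]],[[0,0,0],[0,0,0]],[[0,0,0],[0,0,0]]]'
python3 -m crank '[[[0,0,0],[0,0,0]],[[0,0,0],[0,0,0]],[[0,0,0],[0,0,0]],[[0,0,0],[0,0,0]],[[0,0,0],[0,0,0]]]' 8.5
python3 -m crank '[[[0,0,-2],[0,0,0]],[[0,0,-5],[0,0,0]],[[0,0,-5],[0,0,0]],[[0,0,0],[0,0,0]]]'
python3 -m crank '[[[-4.7,0,0],[0,0,0]],[[-4.7,0,0],[0,0,0]],[[0,0,0],[0,0,0]],[[0,0,0],[0,0,0]]]'
python3 tb.py .5348 -.0089 .245
python3 bd.py 2>/dev/null
python3 - <<'E'
from h import *
cloud("side","s20")
cv2.imwrite("pics/s20c.png",cv2.resize(cv2.imread("pics/s20.png")[110:260,170:330],(640,600),interpolation=cv2.INTER_CUBIC))
E
```

```text
clock: 56.75
tcp_pos: [0.5347, -0.0085, 0.2177]
orientation: [2.099, 2.337, 0.001]
contact_force: [0.5, -0.5, -1.3]
grip_width: 0.0653
gripper_force: 67.4
clock: 57.05
tcp_pos: [0.5349, -0.0085, 0.2155]
orientation: [2.099, 2.336, 0.001]
contact_force: [0.7, 0.7, -1.6]
grip_width: 0.0651
gripper_force: 67.4
clock: 57.55
tcp_pos: [0.535, -0.0085, 0.2156]
orientation: [2.099, 2.336, 0.002]
contact_force: [0.5, -0.0, 0.1]
grip_width: 0.085
gripper_force: 0.0
clock: 57.95
tcp_pos: [0.5383, -0.0089, 0.3423]
orientation: [2.095, 2.331, 0.016]
contact_force: [1.2, -0.7, 0.2]
grip_width: 0.0847
gripper_force: 0.0
clock: 58.35
tcp_pos: [0.5445, -0.1031, 0.3353]
orientation: [2.102, 2.333, 0.001]
contact_force: [0.5, -0.1, -0.4]
grip_width: 0.0853
gripper_force: 0.0
rim 1823 [ 0.5355 -0.008 ] 0.0309 0.2454
pos [ 0.5447 -0.1015  0.3351] shift cm [ 9.39  0.08 12.22] turn [0. 0. 0.]
board (seat frame, mm) 2956 ((0.8938636779785156, -6.458213806152344), (176.49383544921875, 67.22704315185547), 89.8233642578125)
plane slopes,z [ 0.0009 -0.0012  0.0629]
ring 0 nan 0
```

View pics/s20c.png

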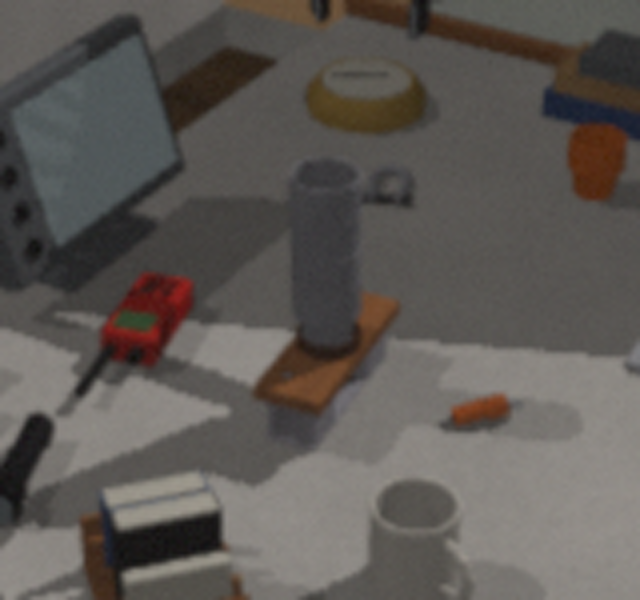

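The stack of four stands upright in the ring at (328,250). Its top rim is at 245 mm, as expected, and about 5 mm off the ring's axis. The bystanders are where they were.

```bash
python3 -c '
from bench import r
print(r.hand_in())'
```

```text
the job is handed in; nothing more can be done
None
```

I turned the board ring side up and seated it on both pins, nested the four tumblers present upright in the ring (within about 5 mm of its axis), and handed the job in at about 58 s; no verdict came back.

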